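# Pack the bracket plates, put the cover on, fold the clips

## Robot

A 7-joint arm with a two-finger parallel gripper is mounted at the origin on a cart in front of the work surface, level with it; the furniture and walls round the work are solid. World frame = base frame: x ahead of the robot, y to its left, z up, the work surface at z = 0. Lengths are in m, angles in rad, forces in N, time in s.
With the tool pointing down it reaches from about 0.425 to 0.875 m from the base axis. Payload 4.7 kg.
Tool frame: the origin (TCP) lies on the centre line of the jaws, within the pads' length; the fingertips stand ahead of it and the grasp point (between the pads) lies 2 mm behind it (nose_length is the z of the fingertips in the tool frame, in m); z points along the fingers, y is the line along which they close (so a half turn about z gives the same grasp; the last joint's range is limited). The gripper opens to 87 mm and grips with 3 to 60 N. Pads are 19 mm wide; open, the fingers measure 117 mm over their backs; the gripper's body (75 mm by 190 mm) begins 51 mm behind the grasp point.
Start: joints at [-1.157, 0.321, -0.07, 1.45, 0.023, 1.371, -0.057], TCP at [0.253, 0.599, 0.211] pointing down, gripper open.
Joint ranges: [-2.86, 2.86], [-0.3, 2.09], [-1.38, 1.24], [0.06, 2.45], [-1.56, 4.7], [0.09, 2.05], [-2.69, 2.69]. Speed limits (rad/s): [2.57, 2.57, 3.14, 3.14, 3.14, 3.14, 3.14].

## Interface

Orientations are given as a rotation vector (axis times angle).
In Python, from bench import * gives the robot as it stands.
- The arm moves only by the tool send_rows, never from a script. Its arguments are lists of equal length, an entry for each row: "xyz": the shift along the tool's x, y, z in mm, a list of three; "dr": the turn, a rotation vector about the tool's x, y, z in rad, a list of three. A call has exactly 10 rows; each row is the pose to reach, as a shift and turn from the pose commanded when the call began, along the tool's axes at that moment; what a row does not reach only later rows make up. A row lasts 1/12 s, in which the tool goes at most 41.7 mm and 7.16 degrees, less where a joint would pass 70% of its speed; a pose out of reach is approached as far as the arm can. A call with a gripper value outside its range is refused whole. "jaw" is the finger opening in mm, from 0 to 87, set as the call begins (left out, the last holds). The fingers move at their own pace and stop on an object; "grip_force" is the grip in N (left out, the last holds). Time passes only in rows, so rows that repeat a pose let the fingers close, or fill a call up. It gives the time, the measured TCP pose, the force, the opening and the grip force at its end, in the units of the state.
- get_state(): the state, without advancing time (a new reading comes with each control period).
- get_image(name): name is "side" or "top"; returns the picture (384x512x3 uint8, red, green, blue); there is no depth.
- calibration(name): a dict with "vfov" (degrees; the focal length in pixels is half the picture's height over the tangent of half this angle, whatever the lens; pixels are square), "cx", "cy" (the principal point, pixels), "rvec" (rotation vector, rad) and "tvec" (3), from world to camera coordinates, as OpenCV has them. Camera axes: x right, y down, z forward; pixel columns grow to the right and rows downward; lengths in m; the calibration is good to about 2 mm. A picture is of the moment at which its call begins. calibration takes no time and is no camera call.
- close_job(): hands the job in; it is judged then, once.
The state is a dict: "time": time; "joint_positions": joint angles; "qd": joint speeds; "joint_torque": joint torques, N m; "position": TCP position; "tool_rot": TCP orientation; "ft_force": force on the tool from outside, world axes, zero at the start; "torque": the same for the moment, N m; "grip_width": opening from 0.0 (shut) to 1.0 (fully open); "grip_force": force on a finger pad.
Only numpy, scipy, OpenCV 4.12 (cv2) and the standard library are available. Lean on these libraries where they do the work, as an engineer would, in place of code of your own. Each camera call takes 0.05 s, during which the arm holds its last target. There are 200 camera calls.

## Task

Pack all the loose steel bracket plates (there are three or four) into the blue-rimmed tray so that each lies flat on the tray's floor, turning them so that they fit side by side with none on top of another. Then set the grey cover squarely over the tray until it sits fully down, and after that fold its four orange clips right down, one by one. Leave the tape measure, the grey pot and the pliers where they are.

Things in the scene. Friction and masses are not known exactly. Their poses are not given: they have to be found in the camera images.
- tray: Shallow fixed tray, long side along its y; origin at the centre of its underside (bench level), z up. Black base 132 (x) x 200 (y) mm, 4 mm thick, its top is the floor. Blue rim 4 mm thick, top 16 mm above the bench; inside 104 x 172, outside 112 x 180 mm. All four plates fill it as a 3 x 5 grid of 34 mm squares (29 mm arms, 5 mm gaps).
- plate_long: Flat steel plate 6 mm thick, lug up; origin at the centre of its underside's bounding box, z up. Yellow lug. Long L, 63 (x) x 97 (y) mm, arms 29 mm wide: x from -31.5 to -2.5 over the whole length, y from -48.5 to -19.5 over the whole width. Upright grip lug 8 mm thick (x), 34 wide (y), its top 38 mm above the underside, centred at x = -13, y = -8 mm. Absent in some starts.
- plate_notch: Flat steel plate 6 mm thick, lug up; origin at the centre of its underside's bounding box, z up. Blue lug. Rectangle 63 (x) x 97 (y) mm with one corner cut out: x below 2.5 with y below -14.5 is missing. Upright grip lug 8 mm thick (x), 34 wide (y), its top 38 mm above the underside, centred at x = 4, y = 7 mm. Absent in some starts.
- corner_red: Flat steel plate 6 mm thick, lug up; origin at the centre of its underside's bounding box, z up. L of 63 x 63 mm, arms 29 mm wide: x from -31.5 to -2.5 over y from -31.5 to 31.5, and y from -31.5 to -2.5 over x from -31.5 to 31.5. Upright grip lug 8 mm thick (x), 34 wide (y), its top 38 mm above the underside, centred at x = -10, y = -8 mm. Red lug. Absent in some starts.
- corner_green: Flat steel plate 6 mm thick, lug up; origin at the centre of its underside's bounding box, z up. L of 63 x 63 mm, arms 29 mm wide: x from -31.5 to -2.5 over y from -31.5 to 31.5, and y from -31.5 to -2.5 over x from -31.5 to 31.5. Upright grip lug 8 mm thick (x), 34 wide (y), its top 38 mm above the underside, centred at x = -10, y = -8 mm. Green lug. Absent in some starts.
- cover: Loose grey hollow cover, 0.45 kg, open side down; origin at the centre of its lower edge, z up, long side along y. Outside 126 (x) x 194 (y) x 46 mm, inside 120 x 188 x 42: goes over the tray's rim with 4 mm spare each side, either way round, and stands on the black base. Black bar handle along y: 90 mm long, 12 wide, 60 to 74 mm above the lower edge, on posts at y = -36 and 36.
- clip_px (a joint): Angle (rad) of the orange clip on the cover's +x edge: 0 = sticking out level, positive = folded down, 1.55 = flat against the cover's side (stop). Flap 50 mm wide, 30 mm from hinge to edge, 5 mm thick; hinge line along the cover's y at x = 66 mm, 42 mm above the cover's lower edge. It stays where it is left; about 1.5 N near its edge turns it.
- clip_nx (a joint): Angle (rad) of the orange clip on the cover's -x edge: 0 = sticking out level, positive = folded down, 1.55 = flat against the cover's side (stop). Flap 50 mm wide, 30 mm from hinge to edge, 5 mm thick; hinge line along the cover's y at x = -66 mm, 42 mm above the cover's lower edge. It stays where it is left; about 1.5 N near its edge turns it.
- clip_py (a joint): Angle (rad) of the orange clip on the cover's +y edge: 0 = sticking out level, positive = folded down, 1.55 = flat against the cover's side (stop). Flap 50 mm wide, 30 mm from hinge to edge, 5 mm thick; hinge line along the cover's x at y = 100 mm, 42 mm above the cover's lower edge. It stays where it is left; about 1.5 N near its edge turns it.
- clip_ny (a joint): Angle (rad) of the orange clip on the cover's -y edge: 0 = sticking out level, positive = folded down, 1.55 = flat against the cover's side (stop). Flap 50 mm wide, 30 mm from hinge to edge, 5 mm thick; hinge line along the cover's x at y = -100 mm, 42 mm above the cover's lower edge. It stays where it is left; about 1.5 N near its edge turns it.
- tape_measure: Yellow tape measure, 62 x 91 x 35 mm, loose bystander at the back of the bench; origin at its underside.
- pot_grey: Small grey lidded pot, 63 mm across, 60 mm high, loose bystander; origin at its underside.
- pliers: Steel pliers with red handles, 155 mm long, 13 mm high, loose bystander; origin at the underside.
Mind the look-alikes: they are no part of the job. Leave any turquoise look-alike of the plate_long alone.

How it is judged:
On the way, in this order (a step that is already met when the one before it is completed fails the run):
1. all plates lie flat on the tray's floor (x of plate_long in the frame of tray between -0.052 and 0.052 m and y of plate_long in the frame of tray between -0.086 and 0.086 m and z of plate_long in the frame of tray between 0.001 and 0.0075 m and angle between each of plate_long, plate_notch, corner_red, corner_green's own z axis and vertical below 0.05 rad and x of plate_notch in the frame of tray between -0.052 and 0.052 m and y of plate_notch in the frame of tray between -0.086 and 0.086 m and z of plate_notch in the frame of tray between 0.001 and 0.0075 m and x of corner_red in the frame of tray between -0.052 and 0.052 m and y of corner_red in the frame of tray between -0.086 and 0.086 m and z of corner_red in the frame of tray between 0.001 and 0.0075 m and x of corner_green in the frame of tray between -0.052 and 0.052 m and y of corner_green in the frame of tray between -0.086 and 0.086 m and z of corner_green in the frame of tray between 0.001 and 0.0075 m), for 0.2 s.
2. the cover sits fully down over the tray (horizontal distance between cover and tray below 0.009 m and angle between the y axis of cover and the y axis of tray, either way round below 0.09 rad and z of cover in the frame of tray below 0.0075 m and angle between cover's own z axis and vertical below 0.04 rad), for 0.2 s.
3. all four clips are folded down (value of joint each of clip_px, clip_nx, clip_py, clip_ny above 1.3 rad), for 0.2 s.
At the end, for the whole second after the job is handed in: Every plate present lies inside the tray, flat (within 0.05 rad) on its floor (underside within 3.5 mm of it); the cover stands on the tray's base (within 3.5 mm of fully down, 9 mm of centred, 0.09 rad of square, tilt under 0.04 rad); all four clips are folded beyond 1.3 rad; everything is at rest (all of step 1 and all of step 2 and all of step 3 and linear speed of each of plate_long, plate_notch, corner_red, corner_green, cover below 0.02 m/s); the robot touches nothing.
It fails at once if the tape measure moved over 3 cm (distance of tape_measure from where it was at the start of the episode above 0.03 m).
It fails at once if the pot grey moved over 3 cm (distance of pot_grey from where it was at the start of the episode above 0.03 m).
It fails at once if the pliers moved over 3 cm (distance of pliers from where it was at the start of the episode above 0.03 m).
Of plate_long, plate_notch, corner_red, corner_green only 3 to 4 are there at a start; the rules pass over those that are not, and their reading is None.
At some moment in a run one of plate_long, plate_notch, corner_red, corner_green, cover may be knocked a few centimetres aside while the robot is not near it.
Once in a run the grip may slacken for a moment while it holds something.
It also fails if it takes over 210 s, if anything falls off the work surface, if the arm or the gripper's body presses on something with over 40 N, if the wrist force passes 120 N, or if a joint passes its speed limit or range.

## Working session

There is one attempt and no reset: what is moved stays moved. The work goes in short steps, Python scripts to look and compute and a tool call to move; the robot and the scene stay as the last step left them, time stands still between calls to the robot, and variables do not carry over. Pictures are saved under pics/ and viewed, at most 14 in all, crops included, and the job is handed in when it is done.

Besides the shell and the picture viewer there is one more tool, called after "Request:" as name(argument=value, ...) on one line, values as JSON. send_rows: Moves the arm, as the interface text tells. Its arguments: {"type":"object","properties":{"xyz":{"type":"array"},"dr":{"type":"array"},"jaw":{"type":"number"},"grip_force":{"type":"number"}},"required":["xyz","dr"]}

```bash
ls; mkdir -p pics; cat > h.py <<'E'
from bench import *
import numpy as np, cv2
from scipy.spatial.transform import Rotation as R
def cam(n):
    c=calibration(n); f=192/np.tan(np.radians(c['vfov'])/2)
    K=np.array([[f,0,c['cx']],[0,f,c['cy']],[0,0,1]]); return K,R.from_rotvec(c['rvec']).as_matrix(),np.array(c['tvec'])
def ray(n,uv,z):
    K,Rm,t=cam(n); uv=np.atleast_2d(uv).astype(float)
    d=(np.linalg.inv(K)@np.c_[uv,np.ones(len(uv))].T).T@Rm; o=-Rm.T@t
    return o+d*((z-o[2])/d[:,2])[:,None]
def proj(n,P):
    K,Rm,t=cam(n); p=(np.atleast_2d(P)@Rm.T+t)@K.T; return p[:,:2]/p[:,2:]
def snap(n,name,crop=None,s=1):
    im=get_image(n)[:,:,::-1].copy(); cv2.imwrite('pics/raw_'+name+'.png',im)
    if crop: x,y,w,h=crop; im=im[y:y+h,x:x+w]
    cv2.imwrite('pics/'+name+'.png',cv2.resize(im,None,fx=s,fy=s,interpolation=cv2.INTER_CUBIC)); return im
E
python3 - <<'E'
from h import *
for n in('top','side'):
    c=calibration(n); print(n,c); K,Rm,t=cam(n); print('pos',-Rm.T@t)
    snap(n,n+'0',None,1.5)
print(get_state())
E
```

```text
pics
top {'vfov': 46.20727104552891, 'cx': 254.86254276682305, 'cy': 189.0478153909073, 'rvec': array([ 2.14816334, -2.13478622,  0.16095573]), 'tvec': array([-0.04688503,  0.56256831,  1.58041106])}
pos [ 0.31710445 -0.04729723  1.64729723]
side {'vfov': 44.981534216360444, 'cx': 251.56107456215307, 'cy': 184.81715126020603, 'rvec': array([ 0.73512909, -2.3916221 ,  1.38465726]), 'tvec': array([0.43553371, 0.2133923 , 1.50851661])}
pos [-0.29604932  1.24435618  0.93529714]
{'time': 0.1, 'joint_positions': array([-1.15691852,  0.32173636, -0.07008515,  1.45150435,  0.02261891,
        1.37081726, -0.05692513]), 'qd': array([-0.00113655, -0.00152942,  0.00113467, -0.00444316, -0.00115475,
       -0.00103268, -0.00073205]), 'joint_torque': array([ 1.90141253e-05, -4.92571664e+01, -4.05505691e-01, -3.13400888e+01,
       -6.40696893e-02,  3.95787566e-02,  7.57297380e-05]), 'position': array([0.25284652, 0.59826467, 0.20990347]), 'tool_rot': array([-6.23742310e-01, -3.07882009e+00,  2.61288228e-03]), 'ft_force': array([-0.3896933 ,  0.33707182,  1.31806946]), 'torque': array([ 0.00281429, -0.00305348, -0.01957682]), 'grip_force': 0.0, 'grip_width': 1.0009830806251676}
```

View pics/top0.png

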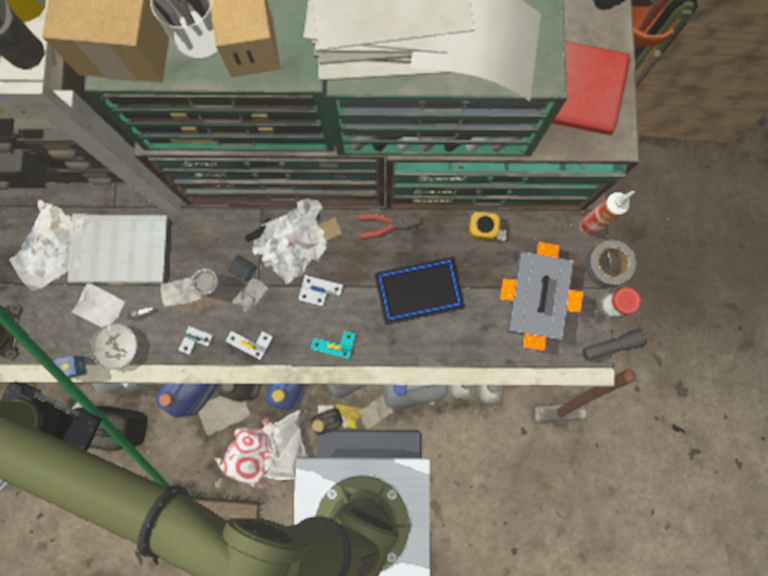

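View pics/side0.png

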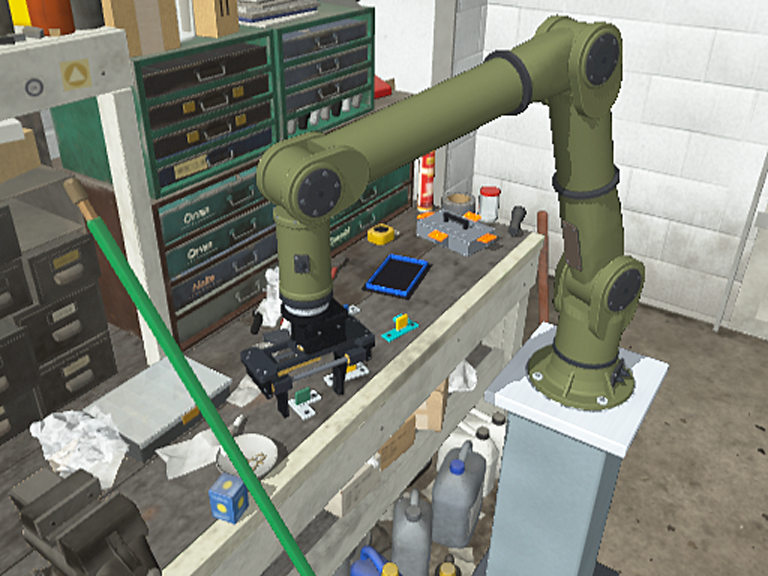

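The top view shows three bright steel plates: green lug (130,226), yellow lug (165,230) and blue lug (214,194), in raw px. There is also a turquoise L with a yellow lug at (222,230). The tray is at (280,194) and the cover at (362,197). No red lug is in view. The steel L at (165,230) is plate_long, because the turquoise one is the named look-alike. I'll confirm that in an enlarged crop while I measure.

```bash
cat > m.py <<'E'
from h import *
im=cv2.imread('pics/raw_top0.png')
cv2.imwrite('pics/crop1.png',cv2.resize(im[175:250,110:250],None,fx=5.6,fy=5.6,interpolation=cv2.INTER_CUBIC))
hsv=cv2.cvtColor(im,cv2.COLOR_BGR2HSV)
def blobs(m,z,roi,mn=15,up=1):
    x,y,w,h=roi; mm=np.zeros_like(m); mm[y:y+h,x:x+w]=m[y:y+h,x:x+w]
    for c in cv2.findContours(mm,cv2.RETR_EXTERNAL,cv2.CHAIN_APPROX_NONE)[0]:
        sub=np.zeros_like(m); cv2.drawContours(sub,[c],-1,255,-1); a=(sub>0).sum()
        if a<mn: continue
        ys,xs=np.nonzero(sub&mm); cen=(xs.mean(),ys.mean())
        P=ray('top',np.c_[c[:,0,0],c[:,0,1]],z)[:,:2]
        r=cv2.minAreaRect((P*1000).astype(np.float32))
        print('px',np.round(cen,1),'area',a,'w',np.round(ray('top',cen,z)[0]*1000,1),'rect',np.round(r[0],1),np.round(r[1],1),round(r[2],1))
H,S,V=cv2.split(hsv)
roi=(110,175,290,75)
print('blue');blobs(((H>100)&(H<125)&(S>150)&(V>100)).astype(np.uint8)*255,.016,roi)
print('yellow');blobs(((H>18)&(H<34)&(S>120)&(V>100)).astype(np.uint8)*255,.038,roi,6)
print('green');blobs(((H>45)&(H<80)&(S>80)&(V>40)).astype(np.uint8)*255,.038,roi,6)
print('red');blobs((((H<6)|(H>174))&(S>120)&(V>80)).astype(np.uint8)*255,.038,roi,6)
print('orange');blobs(((H>6)&(H<18)&(S>180)&(V>150)).astype(np.uint8)*255,.042,(320,150,80,100),15)
print('steel');blobs(((S<60)&(V>165)).astype(np.uint8)*255,.006,(110,180,140,65),60)
E
python3 m.py
```

```text
blue
px [279.4 193.2] area 267 w [ 552.1 -133.4   16. ] rect [ 554.1 -133.3] [114.8 182.3] 12.2
yellow
px [222.5 230.9] area 13 w [411.8  71.3  38. ] rect [411.9  71. ] [26.   5.2] 76.4
px [164.8 229.4] area 19 w [416.  277.2  38. ] rect [415.9 277.2] [32.3  6.3] 64.2
px [383.8 205. ] area 11 w [ 508.4 -507.5   38. ] rect [ 507.9 -507.4] [ 9.8 26.5] 33.5
px [381.9 202.2] area 12 w [ 518.6 -501.    38. ] rect [ 519.2 -499.6] [ 7.3 18.3] 0.4
px [338.5 197.4] area 10 w [ 535.  -345.2   38. ] rect [ 536.4 -343.3] [ 7.3 21.6] 0.4
px [383.7 196.4] area 16 w [ 539.5 -508.2   38. ] rect [ 539.5 -508.5] [ 9.6 25.5] 14.4
px [339.  192.5] area 6 w [ 552.8 -347.4   38. ] rect [ 552.8 -347.4] [3.7 7.3] 0.4
green
px [126.5 223.9] area 8 w [434.8 414.9  38. ] rect [434.8 414.7] [26.3  2.2] 72.2
red
orange
px [356.8 227.5] area 82 w [ 426.7 -407.1   42. ] rect [ 425.8 -405.1] [48.9 30.2] 79.0
px [335.7 189.7] area 19 w [ 562.2 -335.1   42. ] rect [ 560.8 -333.7] [18.1 48. ] 57.0
px [364.9 166.1] area 108 w [ 649.9 -443.    42. ] rect [ 650.6 -443. ] [51.6 28.8] 80.7
steel
px [155.9 243.8] area 112 w [365.5 314.1   6. ] rect [366.7 311.9] [  3.6 337.2] 0.4
px [124.1 229.8] area 77 w [415.6 431.8   6. ] rect [415.5 432.2] [28.1 35.5] 70.6
px [175.4 226.5] area 76 w [428.7 245.3   6. ] rect [428.7 245. ] [28.  34.1] 64.9
px [161.6 229.6] area 157 w [417.1 295.2   6. ] rect [416.8 289.8] [96.3 29.1] 62.9
px [131.7 221.7] area 72 w [445.2 405.7   6. ] rect [444.4 403.6] [61.9 17.1] 72.2
px [120.  194.9] area 314 w [543.7 453.5   6. ] rect [544.4 453.4] [60.4 85.5] 17.1
px [211.  193.1] area 324 w [552.6 118.1   6. ] rect [547.2 110.5] [96.2 63.8] 75.6
px [191.3 182.6] area 76 w [591.1 191.9   6. ] rect [585.9 195.1] [30.  55.5] 0.3
```

View pics/crop1.png

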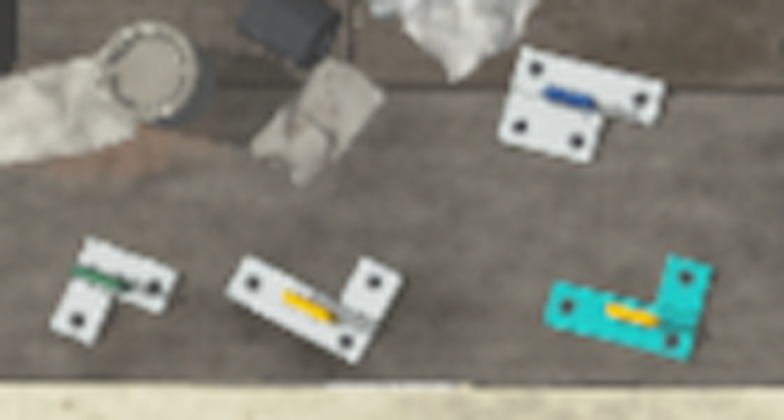

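The crop confirms it: steel L with yellow lug (raw 165,229) is plate_long, blue-lug notch at (211,192), green corner at (127,224). The turquoise one at (222,231) stays. Red is absent.

```bash
cat >> h.py <<'E'
TRAY=np.array([.5541,-.1333]); TY=12.2
def tray(x,y,yaw=0):
    a=np.radians(TY); c,s=np.cos(a),np.sin(a); return TRAY+np.array([[c,-s],[s,c]])@[x,y]
def lug(c,yaw,l):  # plate centre, yaw deg, lug local m
    a=np.radians(yaw); k,s=np.cos(a),np.sin(a); return np.array(c)+np.array([[k,-s],[s,k]])@l
def go(seq):
    """seq of (x,y,z,yaw of closing axis deg | None): shifts (mm, tool axes) and turn about tool z, from pose at each call"""
    s=get_state(); p=np.array(s['position']); Rm=R.from_rotvec(s['tool_rot']); 
    print('now',np.round(p,4),'tilt z',np.round(Rm.as_matrix()[:,2],3),'w',round(s['grip_width']*87,1),'gf',round(s['grip_force'],1),'t',round(s['time'],1),'q7',round(s['joint_positions'][6],2))
    for x,y,z,yaw in seq:
        M=Rm.as_matrix(); yy=np.degrees(np.arctan2(M[1,1],M[0,1]))
        d=0 if yaw is None else (yaw-yy+90)%180-90
        T=R.from_rotvec([0,0,np.radians(d)])*R.from_rotvec([0,0,0])*Rm
        # make exactly vertical
        ya=np.radians(yy+d); T=R.from_matrix(np.array([[np.sin(ya),np.cos(ya),0],[-np.cos(ya),np.sin(ya),0],[0,0,-1]]))
        print('yaw',round(yy,1),'->',round(yy+d,1),' xyz',np.round(M.T@(np.array([x,y,z])-p)*1000,1),' dr',np.round((Rm.inv()*T).as_rotvec(),3))
        p=np.array([x,y,z]); Rm=T
E
python3 - <<'E'
import bench; print([x for x in dir(bench) if x[0]!='_'], getattr(bench,'nose_length',None))
from h import *
g=lug((.423,.4113),162,(-.010,-.008)); print(g)
go([(g[0],g[1],.12,162-180),(g[0],g[1],.03,None)])
E
grep -rn nose_length . 2>/dev/null | head -3
```

```text
['MotionError', 'calibration', 'close_job', 'get_image', 'get_state', 'nose_length'] 0.017
[0.4349827  0.41581828]
now [0.2528 0.5983 0.2099] tilt z [-0.001 -0.002 -1.   ] w 87.1 gf 0.0 t 0.1 q7 -0.06Traceback (most recent call last):
  File "<stdin>", line 4, in <module>
  File "h.py", line 31, in go
    ya=np.radians(yy+d); T=R.from_matrix(np.array([[np.sin(ya),np.cos(ya),0],[-np.cos(ya),np.sin(ya),0],[0,0,-1]]))
                           ~~~~~~~~~~~~~^^^^^^^^^^^^^^^^^^^^^^^^^^^^^^^^^^^^^^^^^^^^^^^^^^^^^^^^^^^^^^^^^^^^^^^^^^^
  File "scipy/spatial/transform/_rotation.pyx", line 1143, in scipy.spatial.transform._rotation.Rotation.from_matrix
ValueError: Non-positive determinant (left-handed or null coordinate frame) in rotation matrix 0: [[-0.30901699  0.95105652  0.        ]
 [-0.95105652 -0.30901699  0.        ]
 [ 0.          0.         -1.        ]].
```

```bash
sed -i 's/\[\[np.sin(ya),np.cos(ya),0\],\[-np.cos(ya),np.sin(ya),0\]/[[-np.sin(ya),np.cos(ya),0],[np.cos(ya),np.sin(ya),0]/' h.py
python3 - <<'E'
from h import *
g=lug((.423,.4113),162,(-.010,-.008))
go([(g[0],g[1],.12,162-180),(g[0],g[1],.032,None)])
E
```

```text
now [0.2528 0.5983 0.2099] tilt z [-0.001 -0.002 -1.   ] w 87.1 gf 0.0 t 0.1 q7 -0.06
yaw 67.1 -> -18.0  xyz [-238.8  -97.    90.1]  dr [-1.000e-03  1.000e-03  1.485e+00]
yaw -18.0 -> -18.0  xyz [ 0.  0. 88.]  dr [0. 0. 0.]
```

Request:
send_rows(xyz=[[-24,-10,9],[-48,-20,18],[-72,-29,27],[-96,-39,36],[-120,-49,45],[-144,-58,54],[-168,-68,63],[-192,-78,72],[-216,-88,81],[-239,-97,90]], dr=[[0,0,0.12],[0,0,0.24],[0,0,0.36],[0,0,0.48],[0,0,0.6],[0,0,0.72],[0,0,0.84],[0,0,0.96],[0,0,1.08],[0,0,1.2]], jaw=50, grip_force=30)

```text
time: 0.93
position: [0.4361, 0.4148, 0.1201]
tool_rot: [2.26, 2.182, -0.001]
ft_force: [1.0, 0.8, -0.9]
grip_width: 0.576
grip_force: 0.0
```

Request:
send_rows(xyz=[[0,0,0],[0,0,0],[0,0,0],[0,0,0],[0,0,0],[0,0,0],[0,0,0],[0,0,0],[0,0,0],[0,0,0]], dr=[[0,0,0.1],[0,0,0.2],[0,0,0.285],[0,0,0.285],[0,0,0.285],[0,0,0.285],[0,0,0.285],[0,0,0.285],[0,0,0.285],[0,0,0.285]])

```text
time: 1.77
position: [0.4354, 0.4164, 0.1209]
tool_rot: [2.541, 1.847, 0.0]
ft_force: [-0.4, -0.8, -0.5]
grip_width: 0.575
grip_force: 0.0
```

```bash
python3 - <<'E'
from h import *
g=lug((.423,.4113),162,(-.010,-.008))
go([(g[0],g[1],.032,162-180)])
snap('side','s1',(130,200,130,90),5)
E
```

```text
now [0.4354 0.4164 0.1209] tilt z [ 0.  0. -1.] w 50.0 gf 0.0 t 1.8 q7 -1.07
yaw -18.0 -> -18.0  xyz [-0.7 -0.3 88.9]  dr [ 0.    -0.     0.001]
```

View pics/s1.png

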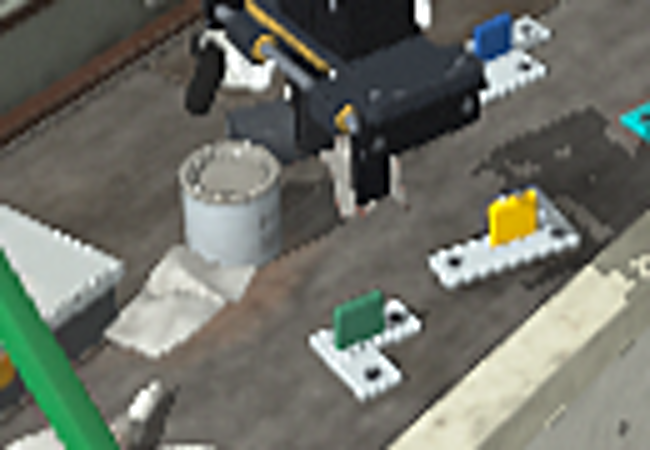

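```bash
python3 - <<'E'
from h import *
p=get_state()['position']
tip=np.array(p)-[0,0,.017]
print(proj('side',tip),proj('side',[.435,.4158,.038]),proj('side',[.435,.4158,.0]))
im=cv2.imread('pics/raw_side0.png');hsv=cv2.cvtColor(cv2.imread('pics/raw_s1.png'),cv2.COLOR_BGR2HSV);H,S,V=cv2.split(hsv)
for nm,m,xy in (('g',(H>60)&(H<90)&(S>80),(190,250,30,25)),('y',(H>18)&(H<34)&(S>150),(220,230,30,25)),('b',(H>100)&(H<125)&(S>120),(220,200,20,15))):
    x,y,w,h=xy; ys,xs=np.nonzero(m[y:y+h,x:x+w]); c=(xs.mean()+x,ys.mean()+y); print(nm,len(xs),c,ray('side',c,.022)[0])
E
```

```text
[[198.25353151 242.52034685]] [[199.49841227 260.051817  ]] [[200.05724683 269.81448226]]
g 87 (np.float64(201.4022988505747), np.float64(263.37931034482756)) [0.43326592 0.40997301 0.022     ]
y 74 (np.float64(231.98648648648648), np.float64(243.16216216216216)) [0.41594527 0.27565451 0.022     ]
b 53 (np.float64(228.03773584905662), np.float64(207.1320754716981)) [0.55334357 0.1101801  0.022     ]
```

Request:
send_rows(xyz=[[0,0,9],[0,0,18],[0,0,27],[0,0,36],[0,0,45],[0,0,54],[-0.5,0,63],[-0.5,0,72],[-0.5,0,81],[-0.5,0,89]], dr=[[0,0,0],[0,0,0],[0,0,0],[0,0,0],[0,0,0],[0,0,0],[0,0,0],[0,0,0],[0,0,0],[0,0,0]])

```text
time: 2.65
position: [0.4352, 0.4157, 0.0308]
tool_rot: [2.541, 1.847, -0.001]
ft_force: [-0.4, 0.5, -0.8]
grip_width: 0.571
grip_force: 0.0
```

Request:
send_rows(xyz=[[0,0,0],[0,0,0],[0,0,0],[0,0,0],[0,0,0],[0,0,0],[0,0,0],[0,0,0],[0,0,0],[0,0,0]], dr=[[0,0,0],[0,0,0],[0,0,0],[0,0,0],[0,0,0],[0,0,0],[0,0,0],[0,0,0],[0,0,0],[0,0,0]], jaw=0, grip_force=35)

```text
time: 3.48
position: [0.4352, 0.416, 0.0319]
tool_rot: [-2.541, -1.847, -0.0]
ft_force: [0.3, 0.3, 0.0]
grip_width: 0.014
grip_force: 0.0
```

Request:
send_rows(xyz=[[0,0,-8],[0,0,-16],[0,0,-24],[0,0,-32],[0,0,-40],[0,0,-48],[0,0,-56],[0,0,-64],[0,0,-70],[0,0,-70]], dr=[[0,0,0],[0,0,0],[0,0,0],[0,0,0],[0,0,0],[0,0,0],[0,0,0],[0,0,0],[0,0,0],[0,0,0]])

```text
time: 4.32
position: [0.4361, 0.4166, 0.1037]
tool_rot: [-2.541, -1.846, -0.004]
ft_force: [-0.3, 0.5, 0.7]
grip_width: 0.001
grip_force: 0.0
```

```bash
python3 - <<'E'
from h import *
# corner: low-y end of tray, closing-axis tray-x; plate yaw TY+180, centre tray(0,-.0505)
c=tray(-.005,-.0505); g=lug(c,TY+180,(-.010,-.008)); print(g)
go([(g[0],g[1],.12,TY),(g[0],g[1],.038,None)])
snap('side','s2',(130,180,130,90),5)
E
```

```text
[ 0.56796838 -0.17378355]
now [0.4361 0.4166 0.1037] tilt z [ 0.002  0.002 -1.   ] w 0.1 gf 0.0 t 4.3 q7 -1.06
yaw -18.0 -> 12.2  xyz [-520.8  307.8  -17.3]  dr [ 0.002 -0.002 -0.527]
yaw 12.2 -> 12.2  xyz [ 0.  0. 82.]  dr [0. 0. 0.]
```

View pics/s2.png

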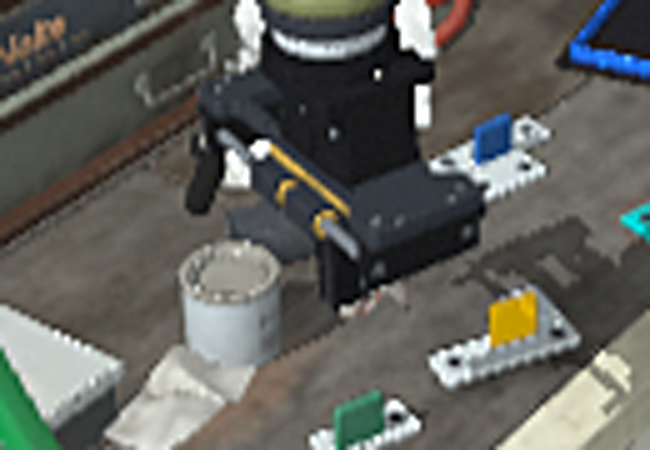

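```bash
python3 - <<'E'
from h import *
p=np.array(get_state()['position'])
for n in('top','side'): print(n,proj(n,[p,p-[0,0,.017],p+[0,0,.053],[.435,.4158,.022]]).round(1))
snap('top','t2',(90,150,160,110),5)
E
```

```text
top [[120.8 222.2]
 [122.2 222.6]
 [116.  220.9]
 [127.5 224.1]]
side [[198.2 242.8]
 [198.5 247.4]
 [197.4 228. ]
 [199.7 264.2]]
```

View pics/t2.png

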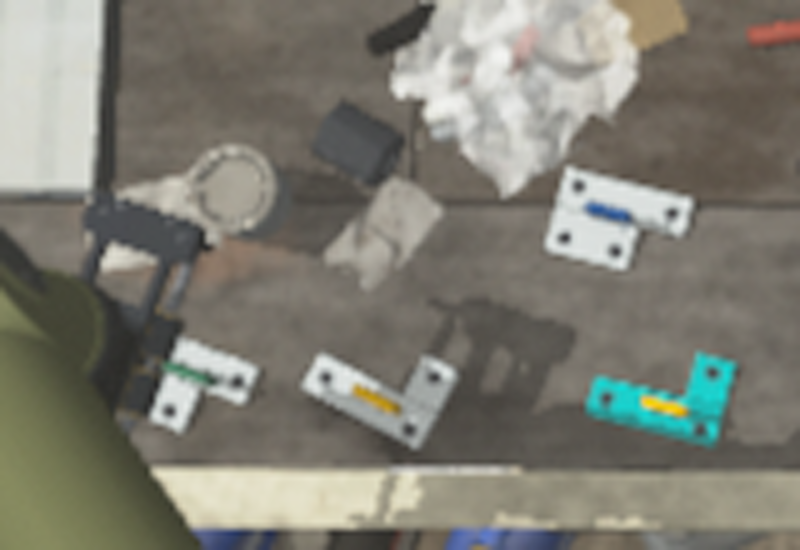

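```bash
python3 - <<'E'
from h import *
a=np.radians(67.1);d=np.array([np.cos(a),np.sin(a),0])
p=np.array([.2528,.5983,.193]); print('start',proj('side',[p-d*.051,p+d*.051,p]).round(1))
a=np.radians(-18);d=np.array([np.cos(a),np.sin(a),0])
p=np.array([.4354,.4164,.1039]); print('s1',proj('side',[p-d*.0325,p+d*.0325,p]).round(1))
p=np.array([.4352,.4160,.0149]); print('low',proj('side',[p-d*.0325,p+d*.0325,p]).round(1))
s=get_state(); print(s['joint_positions'],s['position'])
E
```

```text
start [[225.8 269.8]
 [187.9 285.4]
 [207.2 277.4]]
s1 [[204.3 248. ]
 [192.4 237.3]
 [198.3 242.5]]
low [[205.6 271.7]
 [194.  260.6]
 [199.7 266. ]]
[-1.00657496  0.29576455  0.23687413  1.71682997 -0.07551774  1.13749519
 -1.06183075] [0.43529692 0.415993   0.10207319]
```

```bash
python3 - <<'E'
import cv2,numpy as np
a=cv2.imread('pics/raw_side0.png')[200:300,150:260]; cv2.imwrite('pics/c0.png',cv2.resize(a,None,fx=5,fy=5,interpolation=cv2.INTER_CUBIC))
E
```

```text
(no output)
```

View pics/c0.png

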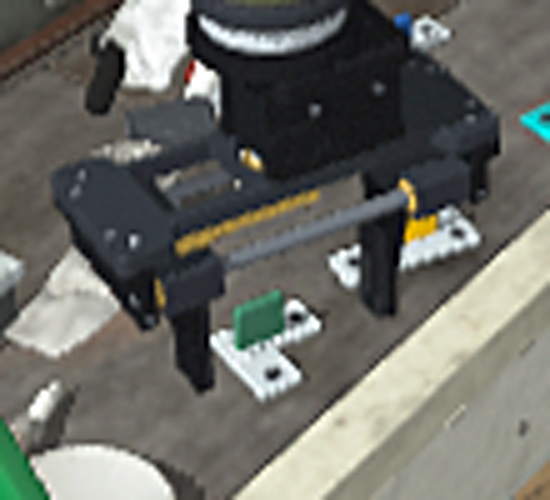

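The fingertips appear about 7 px (~27 mm) higher in the side view than the reported TCP implies, at both (190,278) and (227,263). The grasp closed above the lug, which is consistent. I'll go lower, watching the force.

Request:
send_rows(xyz=[[0,0,0],[0,0,0],[0,0,10],[0,0,25],[0,0,40],[0,0,55],[0,0,65],[0,0,72],[0,0,72],[0,0,72]], dr=[[0,0,0],[0,0,0],[0,0,0],[0,0,0],[0,0,0],[0,0,0],[0,0,0],[0,0,0],[0,0,0],[0,0,0]], jaw=50)

```text
time: 5.25
position: [0.4353, 0.4158, 0.0296]
tool_rot: [2.541, 1.847, -0.001]
ft_force: [-0.5, -0.1, -0.5]
grip_width: 0.564
grip_force: 0.0
```

Request:
send_rows(xyz=[[0,0,4],[0,0,7],[0,0,10],[0,0,13],[0,0,16],[0,0,18],[0,0,20],[0,0,20],[0,0,20],[0,0,20]], dr=[[0,0,0],[0,0,0],[0,0,0],[0,0,0],[0,0,0],[0,0,0],[0,0,0],[0,0,0],[0,0,0],[0,0,0]])

```text
time: 6.08
position: [0.4354, 0.416, 0.01]
tool_rot: [-2.541, -1.847, -0.0]
ft_force: [-0.0, -0.0, 0.9]
grip_width: 0.576
grip_force: 0.0
```

Request:
send_rows(xyz=[[0,0,0],[0,0,0],[0,0,0],[0,0,0],[0,0,0],[0,0,0],[0,0,0],[0,0,0],[0,0,0],[0,0,0]], dr=[[0,0,0],[0,0,0],[0,0,0],[0,0,0],[0,0,0],[0,0,0],[0,0,0],[0,0,0],[0,0,0],[0,0,0]], jaw=0)

```text
time: 6.92
position: [0.4352, 0.4159, 0.0099]
tool_rot: [-2.541, -1.847, 0.0]
ft_force: [-0.5, -0.3, 0.6]
grip_width: 0.089
grip_force: 35.0
```

```bash
python3 - <<'E'
from h import *
s=get_state();print(s['position'],s['grip_width']*87,s['grip_force'],s['ft_force'])
snap('side','s3',(150,200,110,90),5)
E
```

```text
[0.43520961 0.41593023 0.00990763] 7.716144648668661 34.984928369522095 [-0.49684299 -0.33976661  0.59864323]
```

Request:
send_rows(xyz=[[0,0,-8],[0,0,-18],[0,0,-30],[0,0,-42],[0,0,-54],[0,0,-66],[0,0,-78],[0,0,-88],[0,0,-95],[0,0,-95]], dr=[[0,0,0],[0,0,0],[0,0,0],[0,0,0],[0,0,0],[0,0,0],[0,0,0],[0,0,0],[0,0,0],[0,0,0]], grip_force=45)

```text
time: 7.8
position: [0.4362, 0.4168, 0.1071]
tool_rot: [-2.541, -1.846, -0.005]
ft_force: [0.4, 0.5, -1.2]
grip_width: 0.088
grip_force: 45.0
```

```bash
python3 - <<'E'
from h import *
c=tray(-.005,-.0505); g=lug(c,TY+180,(-.010,-.008))
s=get_state()['position']; go([(g[0],g[1],s[2],TY),(g[0],g[1],.014,None)])
im=cv2.imread('pics/raw_s3.png')
H,S,V=cv2.split(cv2.cvtColor(get_image('side')[:,:,::-1].copy(),cv2.COLOR_BGR2HSV))
x,y,w,h=150,200,110,100; m=((H>60)&(H<90)&(S>80))[y:y+h,x:x+w]; ys,xs=np.nonzero(m); print(len(xs),xs.mean()+x,ys.mean()+y)
E
```

```text
now [0.4362 0.4168 0.1071] tilt z [ 0.002  0.003 -1.   ] w 7.7 gf 45.0 t 7.8 q7 -1.06
yaw -18.0 -> 12.2  xyz [-521.   307.8   -1.2]  dr [ 0.002 -0.003 -0.527]
yaw 12.2 -> 12.2  xyz [ 0.   0.  93.1]  dr [0. 0. 0.]
134 170.94776119402985 274.3880597014925
```

Request:
send_rows(xyz=[[-15,9,0],[-40,24,0],[-70,41,0],[-100,59,0],[-130,77,0],[-160,95,0],[-190,112,0],[-220,130,0],[-250,148,0],[-280,165,0]], dr=[[0,0,-0.03],[0,0,-0.08],[0,0,-0.13],[0,0,-0.18],[0,0,-0.23],[0,0,-0.28],[0,0,-0.33],[0,0,-0.38],[0,0,-0.45],[0,0,-0.527]])

```text
time: 8.68
position: [0.5053, 0.0967, 0.1042]
tool_rot: [-1.968, -2.448, 0.001]
ft_force: [1.0, 0.6, -1.8]
grip_width: 0.089
grip_force: 45.0
```

```bash
python3 - <<'E'
from h import *
c=tray(-.005,-.0505); g=lug(c,TY+180,(-.010,-.008))
go([(g[0],g[1],.104,TY),(g[0],g[1],.014,None)])
E
```

```text
now [0.5053 0.0967 0.1042] tilt z [-0.001 -0.    -1.   ] w 7.7 gf 45.0 t 8.7 q7 0.02
yaw 12.4 -> 12.2  xyz [-2.776e+02  3.100e+00  2.000e-01]  dr [-0.001  0.     0.003]
yaw 12.2 -> 12.2  xyz [ 0.  0. 90.]  dr [0. 0. 0.]
```

Request:
send_rows(xyz=[[-15,0,0],[-45,0,0],[-80,1,0],[-115,1,0],[-150,2,0],[-185,2,0],[-220,3,0],[-250,3,0],[-270,3,0],[-278,3,0]], dr=[[0,0,0.003],[0,0,0.003],[0,0,0.003],[0,0,0.003],[0,0,0.003],[0,0,0.003],[0,0,0.003],[0,0,0.003],[0,0,0.003],[0,0,0.003]])

```text
time: 9.52
position: [0.5666, -0.177, 0.1041]
tool_rot: [1.982, 2.437, -0.004]
ft_force: [-0.2, -0.9, -0.8]
grip_width: 0.092
grip_force: 45.0
```

Request:
send_rows(xyz=[[0,0,0],[0,0,0],[0,0,0],[0,0,10],[0,0,20],[0,0,30],[0,0,40],[0,0,48],[0,0,55],[0,0,55]], dr=[[0,0,0],[0,0,0],[0,0,0],[0,0,0],[0,0,0],[0,0,0],[0,0,0],[0,0,0],[0,0,0],[0,0,0]])

```text
time: 10.35
position: [0.5661, -0.1721, 0.0477]
tool_rot: [-1.975, -2.44, 0.003]
ft_force: [0.3, -0.7, -2.5]
grip_width: 0.089
grip_force: 45.0
```

```bash
python3 - <<'E'
from h import *
c=tray(-.005,-.0505); g=lug(c,TY+180,(-.010,-.008))
go([(g[0],g[1],.014,TY)])
snap('side','s4',(235,150,80,60),9)
im=get_image('top')[:,:,::-1].copy(); cv2.imwrite('pics/raw_t4.png',im); a=cv2.imread('pics/s4.png')
b=cv2.resize(im[160:225,245:320],(800-a.shape[1] if a.shape[1]<500 else 720,540),interpolation=cv2.INTER_CUBIC)
a=cv2.resize(a,(400,300)); b=cv2.resize(b,(400,347)); o=np.zeros((347,800,3),np.uint8); o[:300,:400]=a; o[:,400:]=b; cv2.imwrite('pics/c4.png',o)
E
```

```text
now [ 0.5661 -0.1721  0.0477] tilt z [-0.003  0.    -1.   ] w 7.7 gf 45.0 t 10.3 q7 0.64
yaw 12.0 -> 12.2  xyz [-2.1  1.6 33.7]  dr [-0.003 -0.001 -0.003]
```

View pics/c4.png

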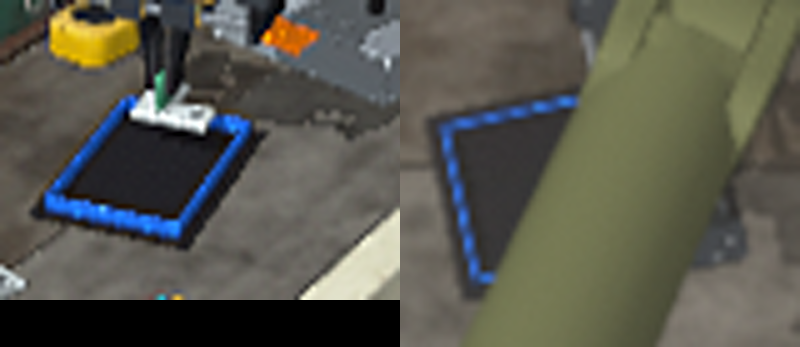

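Request:
send_rows(xyz=[[-1,1,4],[-2,2,8],[-2,2,12],[-2,2,16],[-2,2,20],[-2,2,24],[-2,2,28],[-2,2,31],[-2,2,33],[-2,2,33]], dr=[[0,0,-0.003],[0,0,-0.003],[0,0,-0.003],[0,0,-0.003],[0,0,-0.003],[0,0,-0.003],[0,0,-0.003],[0,0,-0.003],[0,0,-0.003],[0,0,-0.003]])

```text
time: 11.28
position: [0.5694, -0.1739, 0.0163]
tool_rot: [-1.972, -2.444, 0.001]
ft_force: [-0.4, 0.9, -1.4]
grip_width: 0.088
grip_force: 45.0
```

```bash
python3 - <<'E'
from h import *
go([]); print(get_state()['ft_force'])
im=snap('side','s5'); H,S,V=cv2.split(cv2.cvtColor(im,cv2.COLOR_BGR2HSV))
x,y,w,h=235,155,80,55
m=(((S<50)&(V>150))[y:y+h,x:x+w]).astype(np.uint8); n,l,st,ce=cv2.connectedComponentsWithStats(m)
for i in range(1,n):
    if st[i][4]>25: print(st[i], ray('side',ce[i]+[x,y],.01)[0])
c=tray(-.005,-.0505); print('exp centroid',lug(c,TY+180,(-.0085,-.0085)))
cv2.imwrite('pics/c5.png',cv2.resize(im[150:210,235:315],None,fx=9,fy=9,interpolation=cv2.INTER_CUBIC))
E
```

```text
now [ 0.5694 -0.1739  0.0163] tilt z [-0.001  0.    -1.   ] w 7.6 gf 45.0 t 11.3 q7 0.67
[-0.38019265  0.86103874 -1.35665165]
[70  3 10 13 49] [ 0.48640946 -0.39006395  0.01      ]
[26 19 16  9 64] [ 0.55724115 -0.17041863  0.01      ]
[ 60  37  20  18 175] [ 0.33902975 -0.09746633  0.01      ]
exp centroid [ 0.5663966  -0.17361183]
```

Request:
send_rows(xyz=[[0,0,1],[0,0,1.5],[0,0,2],[0,0,2],[0,0,2],[0,0,2],[0,0,2],[0,0,2],[0,0,2],[0,0,2]], dr=[[0,0,0],[0,0,0],[0,0,0],[0,0,0],[0,0,0],[0,0,0],[0,0,0],[0,0,0],[0,0,0],[0,0,0]])

```text
time: 12.17
position: [0.5698, -0.174, 0.0149]
tool_rot: [1.973, 2.445, 0.0]
ft_force: [-0.1, -0.4, -1.6]
grip_width: 0.084
grip_force: 45.0
```

Request:
send_rows(xyz=[[0,0,0],[0,0,0],[0,0,0],[0,0,0],[0,0,0],[0,0,-10],[0,0,-30],[0,0,-55],[0,0,-80],[0,0,-100]], dr=[[0,0,0],[0,0,0],[0,0,0],[0,0,0],[0,0,0],[0,0,0],[0,0,0],[0,0,0],[0,0,0],[0,0,0]], jaw=25)

```text
time: 13.0
position: [0.5704, -0.1744, 0.1176]
tool_rot: [1.972, 2.443, 0.002]
ft_force: [1.1, -0.0, 0.5]
grip_width: 0.287
grip_force: 0.0
```

```bash
python3 - <<'E'
from h import *
# long pick
g=lug((.4168+.017*.89,.2898-.017*.456),-27.1,(-.013,-.008)); print(g)
go([(g[0],g[1],.11,-27.1),(g[0],g[1],.010,None)])
E
```

```text
[0.41671287 0.28084838]
now [ 0.5704 -0.1744  0.1176] tilt z [ 0.002 -0.    -1.   ] w 25.0 gf 0.0 t 13.0 q7 0.61
yaw 12.2 -> -27.1  xyz [477.5 -54.1   7.1]  dr [0.002 0.    0.686]
yaw -27.1 -> -27.1  xyz [  0.   0. 100.]  dr [0. 0. 0.]
```

Request:
send_rows(xyz=[[15,-2,0],[40,-5,0],[70,-8,0],[100,-11,0],[130,-15,0],[160,-18,0],[190,-21,0],[220,-25,0],[250,-28,0],[280,-32,0]], dr=[[0,0,0.05],[0,0,0.1],[0,0,0.17],[0,0,0.24],[0,0,0.31],[0,0,0.38],[0,0,0.45],[0,0,0.52],[0,0,0.6],[0,0,0.686]], jaw=50)

```text
time: 13.83
position: [0.4791, 0.0942, 0.1159]
tool_rot: [2.684, 1.633, 0.002]
ft_force: [-0.2, -0.7, 0.1]
grip_width: 0.576
grip_force: 0.0
```

```bash
python3 - <<'E'
from h import *
im=snap('top','t6'); H,S,V=cv2.split(cv2.cvtColor(im,cv2.COLOR_BGR2HSV))
m=((S<60)&(V>165)).astype(np.uint8); x,y,w,h=245,165,75,60
n,l,st,ce=cv2.connectedComponentsWithStats(m[y:y+h,x:x+w])
a=np.radians(TY)
for i in range(1,n):
    if st[i][4]<8: continue
    ys,xs=np.nonzero(l==i); P=ray('top',np.c_[xs+x,ys+y],.010)[:,:2]-TRAY; T=P@np.array([[np.cos(a),-np.sin(a)],[np.sin(a),np.cos(a)]])*1000
    print(st[i][4],'tray-frame min',T.min(0).round(1),'max',T.max(0).round(1),'rect',cv2.minAreaRect(T.astype(np.float32)))
g=lug((.4168+.017*.89,.2898-.017*.456),-27.1,(-.013,-.008))
go([(g[0],g[1],.11,-27.1),(g[0],g[1],.010,None)])
cv2.imwrite('pics/c6.png',cv2.resize(im[165:225,230:330],None,fx=8,fy=8,interpolation=cv2.INTER_CUBIC))
E
```

```text
152 tray-frame min [-34.5 -84.4] max [ 29.2 -20.7] rect ((-2.5250186920166016, -52.98299789428711), (63.004451751708984, 63.63190460205078), 1.5078425407409668)
now [0.4767 0.1012 0.1156] tilt z [-0.001  0.004 -1.   ] w 50.2 gf 0.0 t 13.9 q7 -0.71
yaw -27.2 -> -27.1  xyz [ 132.2 -135.5    6.4]  dr [-0.003 -0.004 -0.002]
yaw -27.1 -> -27.1  xyz [  0.   0. 100.]  dr [0. 0. 0.]
```

View pics/c6.png

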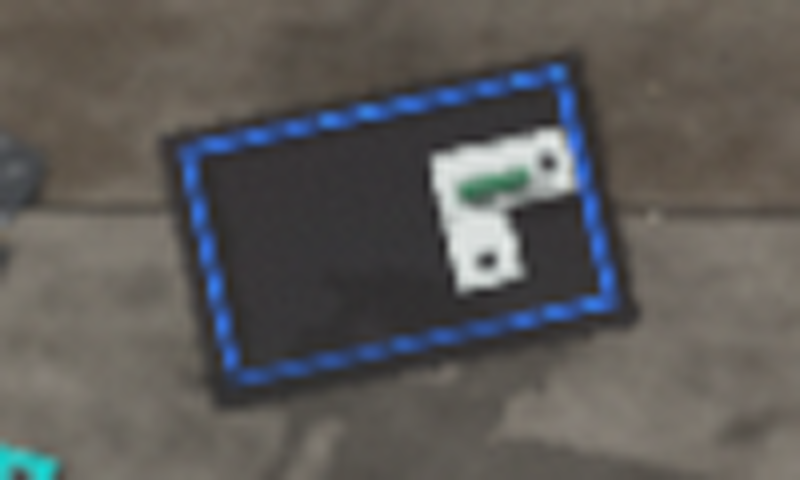

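Request:
send_rows(xyz=[[10,-10,0],[25,-25,0],[40,-40,0],[55,-56,1],[70,-72,2],[85,-87,3],[100,-102,4],[115,-118,5],[127,-130,6],[132,-135,6]], dr=[[0,0,0],[0,0,0],[0,0,0],[0,0,0],[0,0,0],[0,0,0],[0,0,0],[0,0,0],[0,0,0],[0,0,0]])

```text
time: 14.72
position: [0.4184, 0.2744, 0.1094]
tool_rot: [-2.676, -1.643, -0.001]
ft_force: [0.8, 1.0, 0.2]
grip_width: 0.574
grip_force: 0.0
```

Request:
send_rows(xyz=[[0,0,0],[0,0,0],[0,0,10],[0,0,25],[0,0,40],[0,0,55],[0,0,65],[0,0,75],[0,0,75],[0,0,75]], dr=[[0,0,0],[0,0,0],[0,0,0],[0,0,0],[0,0,0],[0,0,0],[0,0,0],[0,0,0],[0,0,0],[0,0,0]])

```text
time: 15.55
position: [0.4193, 0.2713, 0.0335]
tool_rot: [2.68, 1.638, -0.001]
ft_force: [-0.1, -0.4, -0.0]
grip_width: 0.576
grip_force: 0.0
```

```bash
python3 - <<'E'
from h import *
g=lug((.4168+.017*.89,.2898-.017*.456),-27.1,(-.013,-.008))
go([(g[0],g[1],.010,-27.1)])
im=snap('side','s7'); H,S,V=cv2.split(cv2.cvtColor(im,cv2.COLOR_BGR2HSV))
x,y,w,h=215,225,40,40; ys,xs=np.nonzero(((H>18)&(H<34)&(S>150))[y:y+h,x:x+w]); print(len(xs),xs.mean()+x,ys.mean()+y, 'was 232.0 243.2 n74')
E
```

```text
now [0.4193 0.2713 0.0335] tilt z [-0.001 -0.001 -1.   ] w 50.1 gf 0.0 t 15.6 q7 -1.05
yaw -27.1 -> -27.1  xyz [ 7.4 -6.7 23.5]  dr [-0.     0.001 -0.001]
66 231.33333333333334 242.9848484848485 was 232.0 243.2 n74
```

Request:
send_rows(xyz=[[3,-3,0],[6,-6,2],[7.5,-6.5,6],[7.5,-6.5,10],[7.5,-6.5,14],[7.5,-6.5,18],[7.5,-6.5,21],[7.5,-6.5,23.5],[7.5,-6.5,23.5],[7.5,-6.5,23.5]], dr=[[0,0,0],[0,0,0],[0,0,0],[0,0,0],[0,0,0],[0,0,0],[0,0,0],[0,0,0],[0,0,0],[0,0,0]])

```text
time: 16.43
position: [0.4169, 0.2814, 0.0102]
tool_rot: [2.68, 1.639, -0.001]
ft_force: [0.5, -0.2, -0.9]
grip_width: 0.576
grip_force: 0.0
```

Request:
send_rows(xyz=[[0,0,0],[0,0,0],[0,0,0],[0,0,0],[0,0,0],[0,0,0],[0,0,0],[0,0,0],[0,0,0],[0,0,0]], dr=[[0,0,0],[0,0,0],[0,0,0],[0,0,0],[0,0,0],[0,0,0],[0,0,0],[0,0,0],[0,0,0],[0,0,0]], jaw=0, grip_force=45)

```text
time: 17.27
position: [0.4171, 0.2816, 0.0104]
tool_rot: [2.68, 1.639, 0.0]
ft_force: [-0.1, -0.9, 0.8]
grip_width: 0.084
grip_force: 45.0
```

Request:
send_rows(xyz=[[0,0,-8],[0,0,-18],[0,0,-30],[0,0,-42],[0,0,-54],[0,0,-66],[0,0,-78],[0,0,-88],[0,0,-95],[0,0,-95]], dr=[[0,0,0],[0,0,0],[0,0,0],[0,0,0],[0,0,0],[0,0,0],[0,0,0],[0,0,0],[0,0,0],[0,0,0]])

```text
time: 18.1
position: [0.4179, 0.2823, 0.1074]
tool_rot: [-2.679, -1.639, -0.005]
ft_force: [0.6, 0.2, -1.1]
grip_width: 0.089
grip_force: 45.0
```

```bash
python3 - <<'E'
from h import *
g=lug(tray(-.0165,.033),TY,(-.013,-.008)); print(g)
go([(g[0],g[1],.105,TY),(g[0],g[1],.014,None)])
E
```

```text
[ 0.51998311 -0.11509868]
now [0.4179 0.2823 0.1074] tilt z [ 0.002  0.002 -1.   ] w 7.7 gf 45.0 t 18.1 q7 -1.1
yaw -27.1 -> 12.2  xyz [-307.3  272.     1.7]  dr [ 0.002 -0.003 -0.686]
yaw 12.2 -> 12.2  xyz [ 0.  0. 91.]  dr [ 0.  0. -0.]
```

Request:
send_rows(xyz=[[-10,9,0],[-30,27,0],[-57,50,0],[-84,74,0],[-111,98,0],[-138,122,0],[-165,146,0],[-192,170,0],[-219,194,0],[-245,217,0]], dr=[[0,0,-0.03],[0,0,-0.09],[0,0,-0.16],[0,0,-0.23],[0,0,-0.31],[0,0,-0.39],[0,0,-0.47],[0,0,-0.55],[0,0,-0.62],[0,0,-0.686]])

```text
time: 18.93
position: [0.4982, -0.0373, 0.1051]
tool_rot: [-1.968, -2.448, 0.0]
ft_force: [1.1, 0.6, -1.8]
grip_width: 0.086
grip_force: 45.0
```

Request:
send_rows(xyz=[[0,0,0],[0,0,0],[0,0,0],[0,0,0],[0,0,0],[0,0,0],[0,0,0],[0,0,0],[0,0,0],[0,0,0]], dr=[[0,0,0],[0,0,0],[0,0,0],[0,0,0],[0,0,0],[0,0,0],[0,0,0],[0,0,0],[0,0,0],[0,0,0]])

```text
time: 19.77
position: [0.4985, -0.0352, 0.1054]
tool_rot: [1.972, 2.445, 0.0]
ft_force: [-0.2, -0.1, -1.2]
grip_width: 0.087
grip_force: 45.0
```

```bash
python3 - <<'E'
from h import *
g=lug(tray(-.0165,.033),TY,(-.013,-.008))
go([(g[0],g[1],.055,TY),(g[0],g[1],.014,None)])
im=snap('top','t8');cv2.imwrite('pics/c8.png',cv2.resize(im[160:240,200:320],None,fx=6,fy=6))
E
```

```text
now [ 0.4985 -0.0352  0.1054] tilt z [ 0.  0. -1.] w 7.5 gf 45.0 t 19.8 q7 0.28
yaw 12.2 -> 12.2  xyz [-82.6   4.1  50.4]  dr [ 0. -0.  0.]
yaw 12.2 -> 12.2  xyz [ 0.  0. 41.]  dr [0. 0. 0.]
```

Request:
send_rows(xyz=[[-8,0,0],[-20,1,0],[-34,2,0],[-48,3,0],[-62,4,0],[-74,4,0],[-82,4,10],[-82.5,4,22],[-82.5,4,36],[-82.5,4,50]], dr=[[0,0,0],[0,0,0],[0,0,0],[0,0,0],[0,0,0],[0,0,0],[0,0,0],[0,0,0],[0,0,0],[0,0,0]])

```text
time: 20.65
position: [0.5196, -0.1153, 0.0542]
tool_rot: [-1.973, -2.444, 0.0]
ft_force: [0.1, -0.1, -1.2]
grip_width: 0.09
grip_force: 45.0
```

Request:
send_rows(xyz=[[0,0,0],[0,0,0],[0,0,0],[0,0,0],[0,0,0],[0,0,0],[0,0,0],[0,0,0],[0,0,0],[0,0,0]], dr=[[0,0,0],[0,0,0],[0,0,0],[0,0,0],[0,0,0],[0,0,0],[0,0,0],[0,0,0],[0,0,0],[0,0,0]])

```text
time: 21.48
position: [0.5199, -0.1151, 0.0554]
tool_rot: [1.973, 2.445, 0.0]
ft_force: [0.2, -0.8, -2.2]
grip_width: 0.088
grip_force: 45.0
```

```bash
python3 - <<'E'
from h import *
g=lug(tray(-.0165,.033),TY,(-.013,-.008))
go([(g[0],g[1],.014,TY)])
im=snap('side','s9'); H,S,V=cv2.split(cv2.cvtColor(im,cv2.COLOR_BGR2HSV))
a=np.radians(TY);M=np.array([[np.cos(a),-np.sin(a)],[np.sin(a),np.cos(a)]])
def tr(uv,z): return ((ray('side',uv,z)[:,:2]-TRAY)@M*1000).round(1)
b=((H>100)&(H<125)&(S>150)&(V>80)); ys,xs=np.nonzero(b[150:220,230:300]); P=np.c_[xs+230,ys+150]
r=cv2.minAreaRect(P.astype(np.float32)); print('rim side',len(xs)); 
for k in (P[:,0].argmin(),P[:,0].argmax(),P[:,1].argmin(),P[:,1].argmax()): print(P[k],tr(P[k],.016))
yl=((H>18)&(H<34)&(S>150)); ys,xs=np.nonzero(yl[155:220,235:300]); c=(xs.mean()+235,ys.mean()+155); print('lug',len(xs),c,tr(c,.063),'want -29.5 25')
cv2.imwrite('pics/c9.png',cv2.resize(im[150:215,230:310],None,fx=9,fy=9,interpolation=cv2.INTER_CUBIC))
E
```

```text
now [ 0.5199 -0.1151  0.0554] tilt z [ 0.  0. -1.] w 7.7 gf 45.0 t 21.5 q7 0.52
yaw 12.2 -> 12.2  xyz [ 0.   0.1 41.4]  dr [ 0. -0.  0.]
rim side 263
[230 203] [[ 59.4 201.1]]
[284 175] [[-58.2 -81.3]]
[260 169] [[ 51.4 -92. ]]
[230 210] [[ 40.2 244.4]]
lug 170 (np.float64(261.9294117647059), np.float64(180.2058823529412)) [[-17.8  73. ]] want -29.5 25
```

View pics/c9.png

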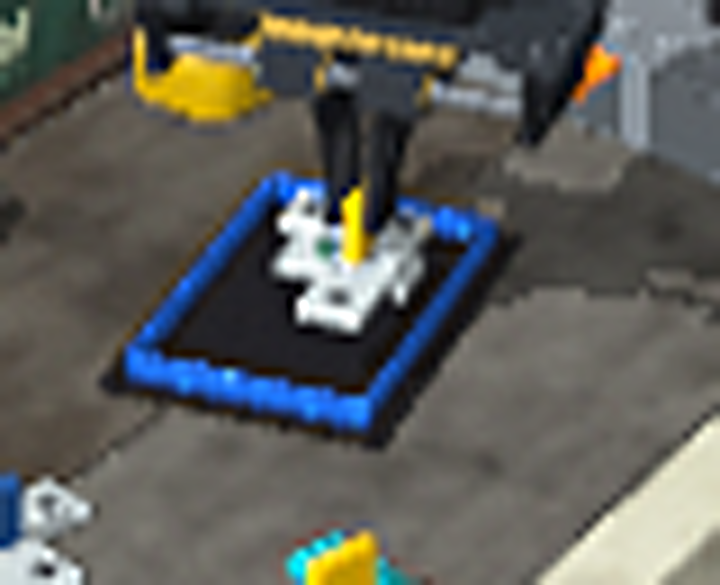

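```bash
python3 - <<'E'
from h import *
def P(x,y,z): return [*tray(x,y),z]
q=proj('side',[P(-.048,.0815,.0514),P(-.019,.0815,.0514),P(-.048,.0815,.010),P(-.019,.0815,.010),P(-.056,.090,.016),P(.056,.090,.016),P(-.056,-.090,.016),P(.056,-.09,.016)])
print(((q-[230,150])*9).round())
E
```

```text
[[347. 319.]
 [282. 305.]
 [344. 402.]
 [280. 389.]
 [355. 404.]
 [111. 352.]
 [487. 216.]
 [259. 171.]]
```

Request:
send_rows(xyz=[[0,0,4],[0,0,9],[0,0,15],[0,0,21],[0,0,27],[0,0,32],[0,0,36],[0,0,39],[0,0,41],[0,0,41]], dr=[[0,0,0],[0,0,0],[0,0,0],[0,0,0],[0,0,0],[0,0,0],[0,0,0],[0,0,0],[0,0,0],[0,0,0]])

```text
time: 22.37
position: [0.52, -0.1153, 0.0145]
tool_rot: [1.973, 2.445, 0.0]
ft_force: [0.6, -0.2, -1.8]
grip_width: 0.088
grip_force: 45.0
```

Request:
send_rows(xyz=[[0,0,0],[0,0,0],[0,0,0],[0,0,0],[0,0,0],[0,0,0],[0,0,0],[0,0,0],[0,0,0],[0,0,0]], dr=[[0,0,0],[0,0,0],[0,0,0],[0,0,0],[0,0,0],[0,0,0],[0,0,0],[0,0,0],[0,0,0],[0,0,0]])

```text
time: 23.2
position: [0.52, -0.1152, 0.0145]
tool_rot: [1.972, 2.445, 0.0]
ft_force: [-0.3, -0.7, -1.0]
grip_width: 0.085
grip_force: 45.0
```

Request:
send_rows(xyz=[[0,0,0],[0,0,0],[0,0,0],[0,0,0],[0,0,0],[0,0,-10],[0,0,-30],[0,0,-55],[0,0,-80],[0,0,-100]], dr=[[0,0,0],[0,0,0],[0,0,0],[0,0,0],[0,0,0],[0,0,0],[0,0,0],[0,0,0],[0,0,0],[0,0,0]], jaw=22)

```text
time: 24.03
position: [0.5204, -0.1156, 0.1169]
tool_rot: [1.972, 2.443, 0.002]
ft_force: [-0.3, -0.6, -0.7]
grip_width: 0.254
grip_force: 0.0
```

```bash
python3 - <<'E'
from h import *
g=(.5528,.1163)
go([(g[0],g[1],.11,-14.4),(g[0],g[1],.010,None)])
E
```

```text
now [ 0.5204 -0.1156  0.1169] tilt z [ 0.002 -0.    -1.   ] w 22.1 gf 0.0 t 24.0 q7 0.47
yaw 12.2 -> -14.4  xyz [219.8  80.6   7. ]  dr [0.002 0.    0.464]
yaw -14.4 -> -14.4  xyz [  0.   0. 100.]  dr [0. 0. 0.]
```

Request:
send_rows(xyz=[[12,4,0],[36,13,0],[62,23,0],[88,32,0],[114,42,0],[140,51,0],[166,61,0],[190,70,0],[210,77,0],[220,80.5,5]], dr=[[0,0,0.03],[0,0,0.08],[0,0,0.13],[0,0,0.19],[0,0,0.25],[0,0,0.31],[0,0,0.36],[0,0,0.41],[0,0,0.45],[0,0,0.464]], jaw=50)

```text
time: 24.87
position: [0.5528, 0.121, 0.1109]
tool_rot: [-2.48, -1.928, -0.005]
ft_force: [0.1, 0.3, -0.1]
grip_width: 0.575
grip_force: 0.0
```

Request:
send_rows(xyz=[[0,0,0],[0,0,0],[0,0,0],[0,0,10],[0,0,20],[0,0,30],[0,0,40],[0,0,50],[0,0,50],[0,0,50]], dr=[[0,0,0],[0,0,0],[0,0,0],[0,0,0],[0,0,0],[0,0,0],[0,0,0],[0,0,0],[0,0,0],[0,0,0]])

```text
time: 25.7
position: [0.5513, 0.1165, 0.0583]
tool_rot: [-2.482, -1.925, 0.003]
ft_force: [0.2, -0.8, 0.6]
grip_width: 0.578
grip_force: 0.0
```

```bash
python3 - <<'E'
from h import *
g=(.5528,.1163)
go([(g[0],g[1],.010,-14.4)])
im=snap('side','s10'); H,S,V=cv2.split(cv2.cvtColor(im,cv2.COLOR_BGR2HSV))
x,y,w,h=220,198,20,18; ys,xs=np.nonzero(((H>100)&(H<125)&(S>120))[y:y+h,x:x+w]); print(len(xs),xs.mean()+x,ys.mean()+y,'was 228.0 207.1 n53')
# tray check from top
im=snap('top','t10'); H,S,V=cv2.split(cv2.cvtColor(im,cv2.COLOR_BGR2HSV))
m=((S<60)&(V>165)|((H>18)&(H<34)&(S>120))).astype(np.uint8); x,y,w,h=245,165,75,60
n,l,st,ce=cv2.connectedComponentsWithStats(m[y:y+h,x:x+w]); a=np.radians(TY)
for i in range(1,n):
    if st[i][4]<8: continue
    ys,xs=np.nonzero(l==i); T=(ray('top',np.c_[xs+x,ys+y],.010)[:,:2]-TRAY)@np.array([[np.cos(a),-np.sin(a)],[np.sin(a),np.cos(a)]])*1000
    r=cv2.minAreaRect(T.astype(np.float32)); print(st[i][4],T.min(0).round(1),T.max(0).round(1),np.round(r[0],1),np.round(r[1],1),round(r[2],1))
cv2.imwrite('pics/c10.png',cv2.resize(im[165:225,230:330],None,fx=8,fy=8,interpolation=cv2.INTER_CUBIC))
E
```

```text
now [0.5513 0.1165 0.0583] tilt z [-0.002 -0.001 -1.   ] w 50.3 gf 0.0 t 25.7 q7 -0.37
yaw -14.4 -> -14.4  xyz [ 0.2  1.6 48.3]  dr [-0.002  0.001  0.   ]
54 227.9814814814815 207.22222222222223 was 228.0 207.1 n53
299 [-44.2 -84.4] [29.2 73.9] [-9.4 -4.1] [ 63.  166.3] 12.7
```

View pics/c10.png

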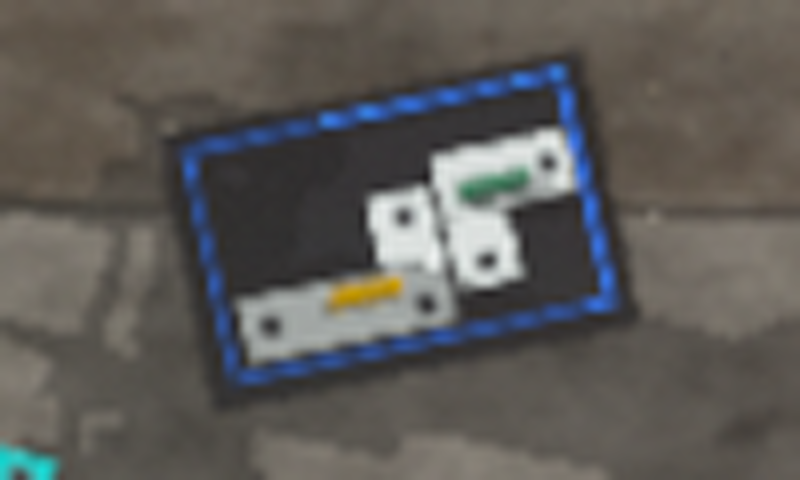

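Request:
send_rows(xyz=[[0,1.5,5],[0,1.5,11],[0,1.5,18],[0,1.5,25],[0,1.5,32],[0,1.5,38],[0,1.5,43],[0,1.5,46],[0,1.5,48],[0,1.5,48]], dr=[[0,0,0],[0,0,0],[0,0,0],[0,0,0],[0,0,0],[0,0,0],[0,0,0],[0,0,0],[0,0,0],[0,0,0]])

```text
time: 26.63
position: [0.5533, 0.1164, 0.0109]
tool_rot: [-2.482, -1.926, 0.001]
ft_force: [-0.1, 0.6, 0.1]
grip_width: 0.573
grip_force: 0.0
```

Request:
send_rows(xyz=[[0,0,0],[0,0,0],[0,0,0],[0,0,0],[0,0,0],[0,0,0],[0,0,0],[0,0,0],[0,0,0],[0,0,0]], dr=[[0,0,0],[0,0,0],[0,0,0],[0,0,0],[0,0,0],[0,0,0],[0,0,0],[0,0,0],[0,0,0],[0,0,0]], jaw=0, grip_force=45)

```text
time: 27.47
position: [0.5535, 0.1165, 0.0114]
tool_rot: [-2.482, -1.926, -0.0]
ft_force: [-1.0, 0.2, 0.7]
grip_width: 0.09
grip_force: 45.0
```

Request:
send_rows(xyz=[[0,0,-8],[0,0,-18],[0,0,-30],[0,0,-42],[0,0,-54],[0,0,-66],[0,0,-78],[0,0,-88],[0,0,-95],[0,0,-95]], dr=[[0,0,0],[0,0,0],[0,0,0],[0,0,0],[0,0,0],[0,0,0],[0,0,0],[0,0,0],[0,0,0],[0,0,0]])

```text
time: 28.3
position: [0.5547, 0.1168, 0.1084]
tool_rot: [2.481, 1.925, 0.005]
ft_force: [0.8, -0.9, -1.6]
grip_width: 0.087
grip_force: 45.0
```

```bash
python3 - <<'E'
from h import *
g=lug(tray(.0165,.0365),TY,(.004,.007)); print(g)
go([(g[0],g[1],.104,TY),(g[0],g[1],.014,None)])
E
```

```text
[ 0.5649444  -0.08645025]
now [0.5547 0.1168 0.1084] tilt z [ 0.003  0.001 -1.   ] w 7.5 gf 45.0 t 28.3 q7 -0.39
yaw -14.4 -> 12.2  xyz [-194.4   60.4    4.2]  dr [ 0.003 -0.001 -0.464]
yaw 12.2 -> 12.2  xyz [ 0.  0. 90.]  dr [0. 0. 0.]
```

Request:
send_rows(xyz=[[-10,3,0],[-30,9,0],[-54,17,0],[-78,24,0],[-102,32,0],[-126,39,0],[-150,47,0],[-172,54,0],[-188,59,0],[-194,60.5,2]], dr=[[0,0,-0.03],[0,0,-0.08],[0,0,-0.13],[0,0,-0.19],[0,0,-0.25],[0,0,-0.31],[0,0,-0.36],[0,0,-0.41],[0,0,-0.45],[0,0,-0.464]])

```text
time: 29.13
position: [0.5634, -0.0906, 0.1042]
tool_rot: [1.975, 2.442, -0.003]
ft_force: [0.7, 0.2, -1.1]
grip_width: 0.091
grip_force: 45.0
```

Request:
send_rows(xyz=[[0,0,0],[0,0,0],[0,0,0],[0,0,8],[0,0,18],[0,0,28],[0,0,38],[0,0,48],[0,0,48],[0,0,48]], dr=[[0,0,0],[0,0,0],[0,0,0],[0,0,0],[0,0,0],[0,0,0],[0,0,0],[0,0,0],[0,0,0],[0,0,0]])

```text
time: 29.97
position: [0.5631, -0.0864, 0.0552]
tool_rot: [-1.972, -2.444, 0.002]
ft_force: [1.1, -0.5, -0.6]
grip_width: 0.088
grip_force: 45.0
```

```bash
python3 - <<'E'
from h import *
g=lug(tray(.0165,.0365),TY,(.004,.007))
go([(g[0],g[1],.0155,TY)])
im=snap('side','s11')
cv2.imwrite('pics/c11.png',cv2.resize(im[140:210,230:310],None,fx=8,fy=8,interpolation=cv2.INTER_CUBIC))
def P(x,y,z): return [*tray(x,y),z]
z=.0535
q=proj('side',[P(-.015,.0815,z),P(.048,.0815,z),P(-.048,.0765,.01),P(-.056,.090,.016),P(.056,.090,.016)])
print(((q-[230,140]+[1.9,.3])*8).round())
E
```

```text
now [ 0.5631 -0.0864  0.0552] tilt z [-0.002 -0.    -1.   ] w 7.6 gf 45.0 t 30.0 q7 0.48
yaw 12.2 -> 12.2  xyz [-0.4  1.9 39.7]  dr [-0.002 -0.    -0.   ]
[[258. 348.]
 [136. 323.]
 [324. 435.]
 [331. 441.]
 [114. 395.]]
```

View pics/c11.png

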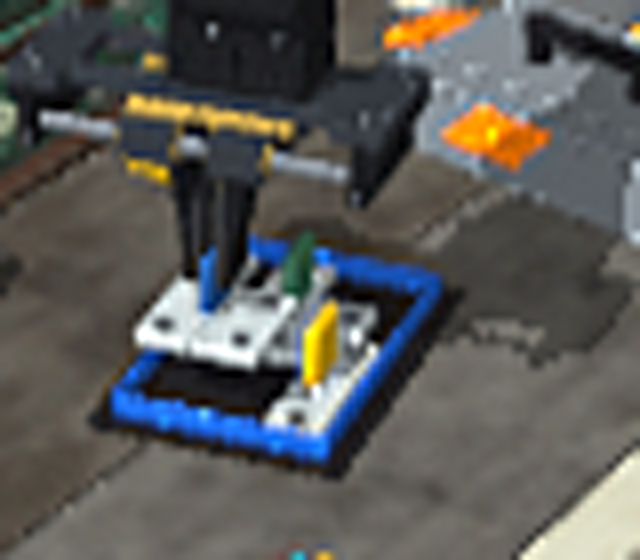

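Request:
send_rows(xyz=[[-1,1,2],[-1.5,1.5,5],[-1.5,1.5,9],[-1.5,1.5,13],[-1.5,1.5,17],[-1.5,1.5,19],[-1.5,1.5,20],[-1.5,1.5,20],[-1.5,1.5,20],[-1.5,1.5,20]], dr=[[0,0,0],[0,0,0],[0,0,0],[0,0,0],[0,0,0],[0,0,0],[0,0,0],[0,0,0],[0,0,0],[0,0,0]])

```text
time: 30.85
position: [0.5659, -0.0876, 0.0366]
tool_rot: [1.972, 2.445, 0.0]
ft_force: [0.1, -0.2, -1.3]
grip_width: 0.085
grip_force: 45.0
```

```bash
python3 - <<'E'
from h import *
g=lug(tray(.0165,.035),TY,(.004,.007))
go([(g[0],g[1],.0157,TY)])
E
```

```text
now [ 0.5659 -0.0876  0.0366] tilt z [ 0.  0. -1.] w 7.4 gf 45.0 t 30.9 q7 0.5
yaw 12.2 -> 12.2  xyz [-0.1 -0.7 20.9]  dr [0. 0. 0.]
```

Request:
send_rows(xyz=[[0,-0.5,2],[0,-0.5,5],[0,-0.5,8],[0,-0.5,11],[0,-0.5,14],[0,-0.5,16],[0,-0.5,18],[0,-0.5,20],[0,-0.5,21],[0,-0.5,21]], dr=[[0,0,0],[0,0,0],[0,0,0],[0,0,0],[0,0,0],[0,0,0],[0,0,0],[0,0,0],[0,0,0],[0,0,0]])

```text
time: 31.68
position: [0.5653, -0.0878, 0.0154]
tool_rot: [1.973, 2.445, 0.0]
ft_force: [-0.3, -0.4, -1.6]
grip_width: 0.087
grip_force: 45.0
```

Request:
send_rows(xyz=[[0,0,0],[0,0,0],[0,0,0],[0,0,0],[0,0,0],[0,0,0],[0,0,0],[0,0,0],[0,0,0],[0,0,0]], dr=[[0,0,0],[0,0,0],[0,0,0],[0,0,0],[0,0,0],[0,0,0],[0,0,0],[0,0,0],[0,0,0],[0,0,0]])

```text
time: 32.52
position: [0.5653, -0.0877, 0.0155]
tool_rot: [1.973, 2.445, 0.0]
ft_force: [0.7, 0.5, 0.1]
grip_width: 0.084
grip_force: 45.0
```

Request:
send_rows(xyz=[[0,0,0],[0,0,0],[0,0,0],[0,0,0],[0,0,0],[0,0,-10],[0,0,-30],[0,0,-55],[0,0,-80],[0,0,-110]], dr=[[0,0,0],[0,0,0],[0,0,0],[0,0,0],[0,0,0],[0,0,0],[0,0,0],[0,0,0],[0,0,0],[0,0,0]], jaw=22)

```text
time: 33.35
position: [0.5644, -0.0878, 0.1264]
tool_rot: [-1.973, -2.444, 0.001]
ft_force: [0.6, -0.3, -0.1]
grip_width: 0.253
grip_force: 0.0
```

Request:
send_rows(xyz=[[20,0,-20],[45,0,-40],[75,0,-60],[105,0,-80],[135,0,-80],[165,0,-80],[195,0,-80],[220,0,-80],[240,0,-80],[250,0,-80]], dr=[[0,0,0],[0,0,0],[0,0,0],[0,0,0],[0,0,0],[0,0,0],[0,0,0],[0,0,0],[0,0,0],[0,0,0]], jaw=60)

```text
time: 34.18
position: [0.5114, 0.16, 0.2061]
tool_rot: [-1.967, -2.448, -0.002]
ft_force: [0.0, 1.4, -0.6]
grip_width: 0.687
grip_force: 0.0
```

```bash
python3 - <<'E'
from h import *
im=snap('top','t12'); H,S,V=cv2.split(cv2.cvtColor(im,cv2.COLOR_BGR2HSV))
cv2.imwrite('pics/c12.png',cv2.resize(im[155:240,245:405],None,fx=5,fy=5,interpolation=cv2.INTER_CUBIC))
def rect(m,roi,z,mn=20):
    x,y,w,h=roi; n,l,st,ce=cv2.connectedComponentsWithStats(m[y:y+h,x:x+w].astype(np.uint8))
    for i in range(1,n):
        if st[i][4]<mn: continue
        ys,xs=np.nonzero(l==i); P=ray('top',np.c_[xs+x,ys+y],z)[:,:2]*1000; r=cv2.minAreaRect(P.astype(np.float32))
        print(st[i][4],'mean',P.mean(0).round(1),np.round(r[0],1),np.round(r[1],1),round(r[2],1))
print('tray');rect((H>100)&(H<125)&(S>150)&(V>90),(245,165,75,60),.016,40)
print('clips');rect((H>4)&(H<24)&(S>170)&(V>120),(325,155,80,85),.044,30)
print('dark handle');rect((V<50),(340,175,45,40),.074,10)
print('steel in tray');rect((S<60)&(V>165),(245,165,75,60),.010,8)
go([])
E
```

```text
tray
182 mean [ 573.9 -155.9] [ 553.9 -133.6] [114.4 182.2] 12.6
clips
117 mean [ 650.  -443.2] [ 650.2 -443.4] [53.2 29.7] 79.8
126 mean [ 552.  -344.2] [ 550.5 -344.4] [32.4 51. ] 88.7
128 mean [ 524.5 -503. ] [ 524.3 -503.1] [32.2 50.9] 80.7
119 mean [ 425.8 -403.3] [ 425.7 -403.5] [49.1 29.9] 80.9
dark handle
steel in tray
264 mean [569.5 -86.9] [565.  -94.9] [60.4 94.8] 11.8
148 mean [ 567.8 -176.9] [ 563.1 -185.8] [62.9 63.6] 14.5
41 mean [ 555.2 -134.9] [ 552.8 -136.7] [28.6 31.7] 45.5
13 mean [518.1 -86.1] [517.8 -88.5] [ 8.5 22.9] 9.9
8 mean [513.1 -65.7] [512.6 -66.1] [7.4 7.3] 0.3
25 mean [ 505.7 -106.8] [ 506.8 -102.1] [ 8.7 66.8] 11.7
now [0.5112 0.1608 0.2059] tilt z [ 0.     0.002 -1.   ] w 59.9 gf 0.0 t 34.2 q7 -0.1
```

View pics/c12.png

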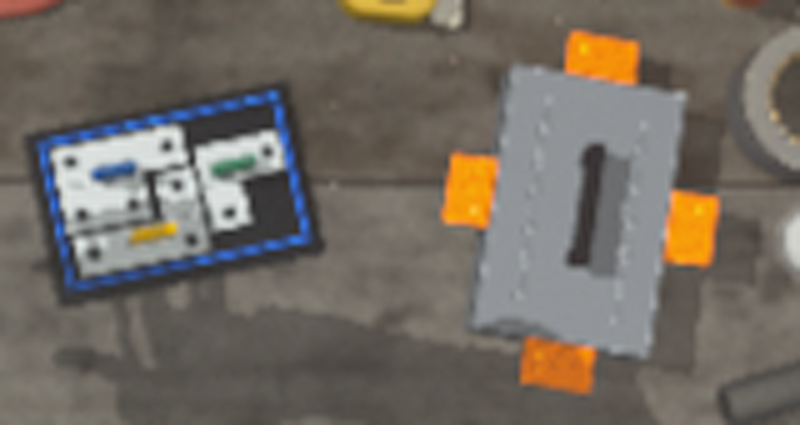

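Top view (5x crop): all three plates lie inside the rim with dark gaps between them: notch at (120,175), long at (150,240), green at (235,175). The cover is centred at (585,205) and has not moved. Next is the cover.

```bash
python3 - <<'E'
from h import *
go([(.5378,-.4235,.17,80.2)])
E
```

```text
now [0.5112 0.1608 0.2059] tilt z [ 0.     0.002 -1.   ] w 59.9 gf 0.0 t 34.2 q7 -0.1
yaw 12.5 -> 80.2  xyz [-576.3 -100.5   34.9]  dr [ 1.000e-03 -1.000e-03 -1.182e+00]
```

Request:
send_rows(xyz=[[-15,-3,0],[-45,-8,0],[-75,-13,0],[-105,-18,0],[-135,-24,0],[-165,-29,0],[-195,-34,0],[-225,-39,0],[-255,-45,0],[-285,-50,0]], dr=[[0,0,-0.05],[0,0,-0.12],[0,0,-0.19],[0,0,-0.26],[0,0,-0.33],[0,0,-0.4],[0,0,-0.47],[0,0,-0.54],[0,0,-0.6],[0,0,-0.66]])

```text
time: 35.07
position: [0.5229, -0.1361, 0.206]
tool_rot: [1.073, 2.952, -0.0]
ft_force: [0.6, -0.3, -0.5]
grip_width: 0.689
grip_force: 0.0
```

Request:
send_rows(xyz=[[0,0,0],[0,0,0],[0,0,0],[0,0,0],[0,0,0],[0,0,0],[0,0,0],[0,0,0],[0,0,0],[0,0,0]], dr=[[0,0,0],[0,0,0],[0,0,0],[0,0,0],[0,0,0],[0,0,0],[0,0,0],[0,0,0],[0,0,0],[0,0,0]])

```text
time: 35.9
position: [0.5237, -0.1323, 0.2054]
tool_rot: [1.074, 2.952, 0.0]
ft_force: [-0.5, -0.3, 0.1]
grip_width: 0.689
grip_force: 0.0
```

```bash
python3 - <<'E'
from h import *
go([(.5378,-.4235,.17,80.2)])
E
```

```text
now [ 0.5237 -0.1323  0.2054] tilt z [ 0.  0. -1.] w 60.0 gf 0.0 t 35.9 q7 1.13
yaw 50.0 -> 80.2  xyz [-197.8 -214.1   35.4]  dr [ 0.     0.    -0.526]
```

Request:
send_rows(xyz=[[-10,-11,0],[-30,-32,0],[-55,-59,0],[-80,-86,5],[-105,-113,10],[-130,-140,18],[-155,-167,26],[-178,-192,35],[-193,-208,35],[-198,-214,35]], dr=[[0,0,-0.05],[0,0,-0.1],[0,0,-0.16],[0,0,-0.22],[0,0,-0.28],[0,0,-0.34],[0,0,-0.4],[0,0,-0.46],[0,0,-0.5],[0,0,-0.526]])

```text
time: 36.73
position: [0.5356, -0.4284, 0.169]
tool_rot: [-0.274, -3.127, 0.004]
ft_force: [-0.7, 0.5, 0.8]
grip_width: 0.691
grip_force: 0.0
```

Request:
send_rows(xyz=[[0,0,0],[0,0,0],[0,0,0],[0,0,0],[0,0,0],[0,0,0],[0,0,0],[0,0,0],[0,0,0],[0,0,0]], dr=[[0,0,0],[0,0,0],[0,0,0],[0,0,0],[0,0,0],[0,0,0],[0,0,0],[0,0,0],[0,0,0],[0,0,0]])

```text
time: 37.57
position: [0.538, -0.4236, 0.1704]
tool_rot: [0.269, 3.13, 0.0]
ft_force: [-0.0, -1.1, 0.9]
grip_width: 0.685
grip_force: 0.0
```

```bash
python3 - <<'E'
from h import *
go([(.5378,-.4235,.043,80.2)])
E
```

```text
now [ 0.538  -0.4236  0.1704] tilt z [ 0.  0. -1.] w 59.6 gf 0.0 t 37.6 q7 2.24
yaw 80.2 -> 80.2  xyz [2.000e-01 1.000e-01 1.274e+02]  dr [ 0.     0.    -0.001]
```

Request:
send_rows(xyz=[[0,0,10],[0,0,28],[0,0,46],[0,0,64],[0,0,80],[0,0,94],[0,0,104],[0,0,110],[0,0,113],[0,0,115]], dr=[[0,0,0],[0,0,0],[0,0,0],[0,0,0],[0,0,0],[0,0,0],[0,0,0],[0,0,0],[0,0,0],[0,0,0]])

```text
time: 38.4
position: [0.5381, -0.4239, 0.0553]
tool_rot: [0.27, 3.13, -0.0]
ft_force: [-0.3, -0.4, 0.5]
grip_width: 0.691
grip_force: 0.0
```

Request:
send_rows(xyz=[[0,0,1],[0,0,2],[0,0,3],[0,0,4],[0,0,5],[0,0,6],[0,0,7],[0,0,8],[0,0,9],[0,0,10]], dr=[[0,0,0],[0,0,0],[0,0,0],[0,0,0],[0,0,0],[0,0,0],[0,0,0],[0,0,0],[0,0,0],[0,0,0]])

```text
time: 39.23
position: [0.5379, -0.4236, 0.0452]
tool_rot: [-0.269, -3.13, -0.0]
ft_force: [0.0, 0.2, -0.5]
grip_width: 0.689
grip_force: 0.0
```

Request:
send_rows(xyz=[[0,0,0.5],[0,0,1],[0,0,1.5],[0,0,2],[0,0,2],[0,0,2],[0,0,2],[0,0,2],[0,0,2],[0,0,2]], dr=[[0,0,0],[0,0,0],[0,0,0],[0,0,0],[0,0,0],[0,0,0],[0,0,0],[0,0,0],[0,0,0],[0,0,0]], jaw=0, grip_force=58)

```text
time: 40.07
position: [0.5379, -0.4241, 0.0434]
tool_rot: [0.27, 3.13, -0.001]
ft_force: [-0.4, -1.0, 1.0]
grip_width: 0.131
grip_force: 58.0
```

Request:
send_rows(xyz=[[0,0,-3],[0,0,-8],[0,0,-15],[0,0,-24],[0,0,-34],[0,0,-45],[0,0,-56],[0,0,-66],[0,0,-74],[0,0,-80]], dr=[[0,0,0],[0,0,0],[0,0,0],[0,0,0],[0,0,0],[0,0,0],[0,0,0],[0,0,0],[0,0,0],[0,0,0]])

```text
time: 40.9
position: [0.5383, -0.4241, 0.125]
tool_rot: [0.269, 3.128, -0.001]
ft_force: [-0.3, -1.4, -4.2]
grip_width: 0.129
grip_force: 58.0
```

Request:
send_rows(xyz=[[0,0,0],[0,0,0],[0,0,0],[0,0,0],[0,0,0],[0,0,0],[0,0,0],[0,0,0],[0,0,0],[0,0,0]], dr=[[0,0,0],[0,0,0],[0,0,0],[0,0,0],[0,0,0],[0,0,0],[0,0,0],[0,0,0],[0,0,0],[0,0,0]])

```text
time: 41.73
position: [0.5379, -0.4237, 0.1233]
tool_rot: [0.269, 3.13, 0.0]
ft_force: [0.3, 0.4, -4.7]
grip_width: 0.133
grip_force: 58.0
```

```bash
python3 - <<'E'
from h import *
c=tray(0,0); go([(c[0],c[1],.125,12.4)])
E
```

```text
now [ 0.5379 -0.4237  0.1233] tilt z [ 0.  0. -1.] w 11.5 gf 58.0 t 41.7 q7 2.26
yaw 80.2 -> 12.4  xyz [ 33.7 288.9  -1.7]  dr [ 0.    -0.     1.183]
```

Request:
send_rows(xyz=[[1,6,0],[3,20,0],[5,40,0],[8,60,0],[10,82,0],[13,104,0],[15,126,0],[17,146,0],[19,160,0],[20,170,0]], dr=[[0,0,0.03],[0,0,0.08],[0,0,0.15],[0,0,0.23],[0,0,0.31],[0,0,0.39],[0,0,0.47],[0,0,0.54],[0,0,0.59],[0,0,0.62]])

```text
time: 42.57
position: [0.5478, -0.2502, 0.1234]
tool_rot: [-1.212, -2.898, -0.002]
ft_force: [0.6, -0.4, -4.4]
grip_width: 0.13
grip_force: 58.0
```

Request:
send_rows(xyz=[[0,0,0],[0,0,0],[0,0,0],[0,0,0],[0,0,0],[0,0,0],[0,0,0],[0,0,0],[0,0,0],[0,0,0]], dr=[[0,0,0],[0,0,0],[0,0,0],[0,0,0],[0,0,0],[0,0,0],[0,0,0],[0,0,0],[0,0,0],[0,0,0]])

```text
time: 43.4
position: [0.5473, -0.2528, 0.1233]
tool_rot: [-1.212, -2.899, -0.0]
ft_force: [0.3, -1.3, -4.7]
grip_width: 0.129
grip_force: 58.0
```

```bash
python3 - <<'E'
from h import *
c=np.array([.554,-.1335]); go([(c[0],c[1],.123,12.4)])
E
```

```text
now [ 0.5473 -0.2528  0.1233] tilt z [ 0.  0. -1.] w 11.2 gf 58.0 t 43.4 q7 1.39
yaw 44.6 -> 12.4  xyz [80.2 88.6  0.3]  dr [ 0.    -0.     0.563]
```

Request:
send_rows(xyz=[[3,3,0],[10,11,0],[20,22,0],[31,34,0],[42,46,0],[53,58,0],[63,70,0],[72,80,0],[78,86,0],[80,88.5,0]], dr=[[0,0,0.03],[0,0,0.08],[0,0,0.14],[0,0,0.22],[0,0,0.3],[0,0,0.38],[0,0,0.45],[0,0,0.51],[0,0,0.55],[0,0,0.563]])

```text
time: 44.23
position: [0.5544, -0.1313, 0.1233]
tool_rot: [-1.967, -2.449, -0.002]
ft_force: [0.3, 1.0, -4.9]
grip_width: 0.134
grip_force: 58.0
```

Request:
send_rows(xyz=[[0,0,0],[0,0,0],[0,0,0],[0,0,0],[0,0,0],[0,0,0],[0,0,0],[0,0,0],[0,0,0],[0,0,0]], dr=[[0,0,0],[0,0,0],[0,0,0],[0,0,0],[0,0,0],[0,0,0],[0,0,0],[0,0,0],[0,0,0],[0,0,0]])

```text
time: 45.07
position: [0.5541, -0.1337, 0.1234]
tool_rot: [1.969, 2.448, 0.0]
ft_force: [0.3, 0.4, -4.6]
grip_width: 0.134
grip_force: 58.0
```

```bash
python3 - <<'E'
from h import *
c=np.array([.554,-.1335]); go([(c[0],c[1],.070,12.4),(c[0],c[1],.0475,12.4)])
im=snap('side','s13'); H,S,V=cv2.split(cv2.cvtColor(im,cv2.COLOR_BGR2HSV))
# clips seen from side: true tips if cover is centred: z of clip top = .080+.0445
def P(x,y,z): return [*tray(x,y),z]
q=proj('side',[P(.081,0,.1245),P(-.081,0,.1245),P(0,.115,.1245),P(0,-.115,.1245)]); print('pred',(q+[1.9,.5]).round(1).tolist())
m=((H>4)&(H<20)&(S>170)&(V>120)).astype(np.uint8); n,l,st,ce=cv2.connectedComponentsWithStats(m[120:215,220:330])
for i in range(1,n):
    if st[i][4]>15: print(st[i][4],(ce[i]+[220,120]).round(1))
E
```

```text
now [ 0.5541 -0.1337  0.1234] tilt z [ 0.  0. -1.] w 11.7 gf 58.0 t 45.1 q7 0.61
yaw 12.4 -> 12.4  xyz [ 0.2 -0.  53.4]  dr [ 0. -0. -0.]
yaw 12.4 -> 12.4  xyz [ 0.   0.  22.5]  dr [0. 0. 0.]
pred [[247.2, 154.0], [286.3, 161.3], [255.7, 170.5], [276.2, 146.0]]
20 [276.2 146. ]
37 [246.4 154.2]
49 [284.7 160.2]
48 [254.6 170. ]
```

Request:
send_rows(xyz=[[0,0,3],[0,0,9],[0,0,17],[0,0,26],[0,0,35],[0,0,43],[0,0,50],[0,0,55],[0,0,58],[0,0,59]], dr=[[0,0,0],[0,0,0],[0,0,0],[0,0,0],[0,0,0],[0,0,0],[0,0,0],[0,0,0],[0,0,0],[0,0,0]])

```text
time: 45.95
position: [0.5537, -0.1337, 0.0637]
tool_rot: [-1.969, -2.447, 0.001]
ft_force: [-0.5, 0.2, -3.7]
grip_width: 0.131
grip_force: 58.0
```

Request:
send_rows(xyz=[[0,0,1],[0,0,2],[0,0,3],[0,0,4],[0,0,5],[0,0,6],[0,0,6],[0,0,6],[0,0,6],[0,0,6]], dr=[[0,0,0],[0,0,0],[0,0,0],[0,0,0],[0,0,0],[0,0,0],[0,0,0],[0,0,0],[0,0,0],[0,0,0]])

```text
time: 46.78
position: [0.5541, -0.1337, 0.0584]
tool_rot: [1.969, 2.448, 0.0]
ft_force: [0.7, -0.9, -4.0]
grip_width: 0.133
grip_force: 58.0
```

Request:
send_rows(xyz=[[0,0,1],[0,0,2],[0,0,3.5],[0,0,5],[0,0,6.5],[0,0,8],[0,0,9],[0,0,10],[0,0,10.5],[0,0,10.5]], dr=[[0,0,0],[0,0,0],[0,0,0],[0,0,0],[0,0,0],[0,0,0],[0,0,0],[0,0,0],[0,0,0],[0,0,0]])

```text
time: 47.62
position: [0.554, -0.1336, 0.0477]
tool_rot: [-1.969, -2.448, 0.0]
ft_force: [0.3, -0.2, -4.2]
grip_width: 0.134
grip_force: 58.0
```

Request:
send_rows(xyz=[[0,0,0.3],[0,0,0.5],[0,0,0.5],[0,0,0.5],[0,0,0.5],[0,0,0.5],[0,0,0.5],[0,0,0.5],[0,0,0.5],[0,0,0.5]], dr=[[0,0,0],[0,0,0],[0,0,0],[0,0,0],[0,0,0],[0,0,0],[0,0,0],[0,0,0],[0,0,0],[0,0,0]])

```text
time: 48.45
position: [0.5541, -0.1337, 0.0474]
tool_rot: [1.969, 2.448, 0.0]
ft_force: [0.3, 0.0, -4.8]
grip_width: 0.131
grip_force: 58.0
```

Request:
send_rows(xyz=[[0,0,0.5],[0,0,1],[0,0,1.5],[0,0,1.5],[0,0,1.5],[0,0,1.5],[0,0,1.5],[0,0,1.5],[0,0,1.5],[0,0,1.5]], dr=[[0,0,0],[0,0,0],[0,0,0],[0,0,0],[0,0,0],[0,0,0],[0,0,0],[0,0,0],[0,0,0],[0,0,0]])

```text
time: 49.28
position: [0.5541, -0.1337, 0.0473]
tool_rot: [-1.969, -2.447, -0.002]
ft_force: [-4.0, 1.9, 9.6]
grip_width: 0.131
grip_force: 58.0
```

Request:
send_rows(xyz=[[0,0,0],[0,0,0],[0,0,0],[0,0,0],[0,0,0],[0,0,0],[0,0,-15],[0,0,-35],[0,0,-60],[0,0,-85]], dr=[[0,0,0],[0,0,0],[0,0,0],[0,0,0],[0,0,0],[0,0,0],[0,0,0],[0,0,0],[0,0,0],[0,0,0]], jaw=40)

```text
time: 50.12
position: [0.5535, -0.1337, 0.1313]
tool_rot: [-1.969, -2.447, 0.001]
ft_force: [0.9, 0.1, 0.2]
grip_width: 0.459
grip_force: 0.0
```

```bash
cat > chk.py <<'E'
from h import *
go([]); im=snap('side','chk'); H,S,V=cv2.split(cv2.cvtColor(im,cv2.COLOR_BGR2HSV))
def P(x,y,z): return [*tray(x,y),z]
q=proj('side',[P(.081,0,.0485),P(-.081,0,.0485),P(0,.115,.0485),P(0,-.115,.0485)]); print('pred px nx py ny',(q+[1.2,.3]).round(1).tolist())
m=((H>4)&(H<20)&(S>170)&(V>100)).astype(np.uint8); n,l,st,ce=cv2.connectedComponentsWithStats(m[130:235,215:330])
for i in range(1,n):
    if st[i][4]>12: print(st[i],(ce[i]+[215,130]).round(1))
m=((H>4)&(H<24)&(S>170)&(V>100)).astype(np.uint8)
im=snap('top','chkt'); H,S,V=cv2.split(cv2.cvtColor(im,cv2.COLOR_BGR2HSV)); a=np.radians(TY)
m=((H>4)&(H<24)&(S>170)&(V>100)).astype(np.uint8); x,y,w,h=225,150,110,90; n,l,st,ce=cv2.connectedComponentsWithStats(m[y:y+h,x:x+w])
for i in range(1,n):
    if st[i][4]>12: print('top',st[i][4],((ray('top',ce[i]+[x,y],.0485)[0,:2]-TRAY)@np.array([[np.cos(a),-np.sin(a)],[np.sin(a),np.cos(a)]])*1000).round(1))
E
python3 chk.py
```

```text
now [ 0.5535 -0.1337  0.1313] tilt z [-0.001 -0.    -1.   ] w 39.9 gf 0.0 t 50.1 q7 0.6
pred px nx py ny [[246.4, 170.8], [284.7, 178.3], [254.7, 188.0], [274.8, 162.3]]
[53 31 13  4 27] [274.4 162.5]
[26 38 11  8 39] [246.2 171.3]
[63 44 12  8 49] [284.  177.5]
[32 55 15  7 45] [254.2 187.8]
top 71 [  96.8 -182.1]
top 123 [   0.7 -112.9]
top 124 [  0.5 115. ]
top 28 [-86.  -16.1]
```

```bash
cat >> h.py <<'E'
def cov(x,y):
    a=np.radians(12.4); c,s=np.cos(a),np.sin(a); return tray(.0005,.001)+np.array([[c,-s],[s,c]])@[x,y]
E
python3 - <<'E'
from h import *
c=cov(0,.116); go([(*c,.06,12.4),(*c,.010,12.4)]); s=get_state()
E
```

```text
now [ 0.5569 -0.1347  0.1349] tilt z [ 0.007 -0.    -1.   ] w 40.3 gf 0.0 t 50.2 q7 0.61
yaw 12.4 -> 12.4  xyz [119.1  -2.5  74.6]  dr [ 0.007  0.002 -0.001]
yaw 12.4 -> 12.4  xyz [ 0.  0. 50.]  dr [0. 0. 0.]
```

Request:
send_rows(xyz=[[10,0,0],[25,0,0],[42,0,0],[60,0,0],[78,0,0],[94,0,0],[106,0,10],[114,0,25],[117.5,0,45],[117.5,0,65]], dr=[[0,0,0],[0,0,0],[0,0,0],[0,0,0],[0,0,0],[0,0,0],[0,0,0],[0,0,0],[0,0,0],[0,0,0]], jaw=0, grip_force=15)

```text
time: 51.05
position: [0.5278, -0.0168, 0.0637]
tool_rot: [-1.965, -2.449, 0.0]
ft_force: [-0.5, 0.7, -0.5]
grip_width: 0.005
grip_force: 0.0
```

Request:
send_rows(xyz=[[0,0,0],[0,0,0],[0,0,0],[0,0,0],[0,0,0],[0,0,0],[0,0,0],[0,0,0],[0,0,0],[0,0,0]], dr=[[0,0,0],[0,0,0],[0,0,0],[0,0,0],[0,0,0],[0,0,0],[0,0,0],[0,0,0],[0,0,0],[0,0,0]])

```text
time: 51.88
position: [0.5289, -0.0188, 0.066]
tool_rot: [1.969, 2.448, 0.0]
ft_force: [0.0, 0.2, -0.7]
grip_width: 0.005
grip_force: 0.0
```

```bash
python3 - <<'E'
from h import *
c=cov(0,.116); go([(*c,.010,12.4)]); snap('side','s14')
E
```

```text
now [ 0.5289 -0.0188  0.066 ] tilt z [ 0.  0. -1.] w 0.5 gf 0.0 t 51.9 q7 0.39
yaw 12.4 -> 12.4  xyz [-0.2  0.5 56. ]  dr [ 0. -0. -0.]
```

Request:
send_rows(xyz=[[0,0,6],[0,0,12],[0,0,16],[0,0,20],[0,0,24],[0,0,28],[0,0,31],[0,0,34],[0,0,37],[0,0,40]], dr=[[0,0,0],[0,0,0],[0,0,0],[0,0,0],[0,0,0],[0,0,0],[0,0,0],[0,0,0],[0,0,0],[0,0,0]])

```text
time: 52.77
position: [0.5295, -0.0186, 0.0261]
tool_rot: [1.969, 2.448, 0.002]
ft_force: [-0.7, 1.6, 3.5]
grip_width: 0.004
grip_force: 1.5
```

Request:
send_rows(xyz=[[0,0,2],[0,0,4],[0,0,6],[0,0,8],[0,0,10],[0,0,12],[0,0,14],[0,0,16],[0,0,16],[0,0,16]], dr=[[0,0,0],[0,0,0],[0,0,0],[0,0,0],[0,0,0],[0,0,0],[0,0,0],[0,0,0],[0,0,0],[0,0,0]])

```text
time: 53.6
position: [0.5285, -0.019, 0.0095]
tool_rot: [-1.969, -2.448, 0.001]
ft_force: [0.1, 1.0, -0.4]
grip_width: 0.006
grip_force: 0.4
```

```bash
python3 - <<'E'
from h import *
go([]); print(get_state()['ft_force'])
im=snap('side','s15'); H,S,V=cv2.split(cv2.cvtColor(im,cv2.COLOR_BGR2HSV))
m=((H>4)&(H<20)&(S>170)&(V>100)).astype(np.uint8); n,l,st,ce=cv2.connectedComponentsWithStats(m[130:235,215:330])
for i in range(1,n):
    if st[i][4]>8: print(st[i],(ce[i]+[215,130]).round(1))
E
```

```text
now [ 0.5285 -0.019   0.0095] tilt z [-0.001 -0.    -1.   ] w 0.5 gf 0.4 t 53.6 q7 0.45
[ 0.10124793  1.00306052 -0.43836259]
[55 31 11  4 27] [275.3 162.3]
[63 45 12  7 53] [283.9 177.7]
[42 56  5  9 32] [259.4 190.2]
```

Request:
send_rows(xyz=[[-0.5,0,0],[-1,0,0],[-1.5,0,0],[-2,0,0],[-2.5,0,0],[-3,0,0],[-3.5,0,0],[-4,0,0],[-4,0,0],[-4,0,0]], dr=[[0,0,0],[0,0,0],[0,0,0],[0,0,0],[0,0,0],[0,0,0],[0,0,0],[0,0,0],[0,0,0],[0,0,0]])

```text
time: 54.48
position: [0.5298, -0.0229, 0.0099]
tool_rot: [1.969, 2.448, 0.0]
ft_force: [-0.1, 1.1, -0.5]
grip_width: 0.008
grip_force: 0.6
```

Request:
send_rows(xyz=[[2,0,0],[5,0,0],[5,0,-8],[5,0,-20],[5,0,-35],[5,0,-55],[5,0,-75],[5,0,-95],[5,0,-100],[5,0,-100]], dr=[[0,0,0],[0,0,0],[0,0,0],[0,0,0],[0,0,0],[0,0,0],[0,0,0],[0,0,0],[0,0,0],[0,0,0]])

```text
time: 55.32
position: [0.5304, -0.018, 0.1123]
tool_rot: [1.967, 2.446, 0.006]
ft_force: [0.5, 0.3, -0.6]
grip_width: 0.005
grip_force: 0.0
```

```bash
python3 chk.py; python3 - <<'E'
from h import *
def P(x,y,z): return [*cov(x,y),z]
q=proj('side',[P(-.025,.1025,.046),P(.025,.1025,.046),P(-.025,.1025,.016),P(.025,.1025,.016)])+[1.2,.3]; print('py folded corners',q.round(1).tolist())
c=cov(0,-.116); go([(*c,.11,12.4)])
E
```

```text
now [ 0.5304 -0.018   0.1123] tilt z [ 0.005  0.001 -1.   ] w 0.4 gf 0.0 t 55.3 q7 0.34
pred px nx py ny [[246.4, 170.8], [284.7, 178.3], [254.7, 188.0], [274.8, 162.3]]
[53 31 13  4 28] [274.5 162.4]
[26 39 10  7 37] [245.9 171.5]
[63 44 12  8 54] [283.9 177.7]
[35 56 12  9 70] [255.3 189.4]
top 72 [  96.9 -181.8]
top 120 [80.4  1.2]
top 124 [   0.  -113.6]
top 116 [-78.8   0.3]
py folded corners [[262.0, 188.4], [249.7, 185.9], [261.8, 195.2], [249.6, 192.6]]
now [ 0.5285 -0.0178  0.1098] tilt z [ 0.  0. -1.] w 0.4 gf 0.0 t 55.4 q7 0.34
yaw 12.4 -> 12.4  xyz [-233.3    0.8   -0.3]  dr [ 0. -0. -0.]
```

Request:
send_rows(xyz=[[-12,0,0],[-36,0,0],[-62,0,0],[-90,0,0],[-118,0,0],[-146,0,0],[-174,0,0],[-200,0,0],[-222,0,0],[-233,0.5,0]], dr=[[0,0,0],[0,0,0],[0,0,0],[0,0,0],[0,0,0],[0,0,0],[0,0,0],[0,0,0],[0,0,0],[0,0,0]])

```text
time: 56.25
position: [0.5776, -0.249, 0.1083]
tool_rot: [-1.973, -2.443, 0.005]
ft_force: [-0.1, 0.3, 0.1]
grip_width: 0.005
grip_force: 0.0
```

Request:
send_rows(xyz=[[0,0,0],[0,0,0],[0,0,0],[0,0,5],[0,0,12],[0,0,20],[0,0,28],[0,0,36],[0,0,40],[0,0,40]], dr=[[0,0,0],[0,0,0],[0,0,0],[0,0,0],[0,0,0],[0,0,0],[0,0,0],[0,0,0],[0,0,0],[0,0,0]])

```text
time: 57.08
position: [0.5782, -0.2449, 0.0683]
tool_rot: [-1.968, -2.446, 0.001]
ft_force: [-0.3, -0.1, -0.3]
grip_width: -0.001
grip_force: 0.0
```

```bash
python3 - <<'E'
from h import *
c=cov(0,-.116); go([(*c,.010,12.4)])
E
```

```text
now [ 0.5782 -0.2449  0.0683] tilt z [-0.002  0.001 -1.   ] w -0.1 gf 0.0 t 57.1 q7 0.88
yaw 12.4 -> 12.4  xyz [-0.9  1.1 58.3]  dr [-0.002 -0.001 -0.   ]
```

Request:
send_rows(xyz=[[-1,0,6],[-1,0,12],[-1,0,16],[-1,0,20],[-1,0,24],[-1,0,28],[-1,0,31],[-1,0,34],[-1,0,37],[-1,0,40]], dr=[[0,0,0],[0,0,0],[0,0,0],[0,0,0],[0,0,0],[0,0,0],[0,0,0],[0,0,0],[0,0,0],[0,0,0]])

```text
time: 57.92
position: [0.5802, -0.2477, 0.0312]
tool_rot: [1.968, 2.445, 0.0]
ft_force: [-0.9, -1.3, 5.7]
grip_width: 0.006
grip_force: 2.7
```

Request:
send_rows(xyz=[[0,0,2],[0,0,4],[0,0,6],[0,0,8],[0,0,10],[0,0,12],[0,0,14],[0,0,16],[0,0,18],[0,0,18]], dr=[[0,0,0],[0,0,0],[0,0,0],[0,0,0],[0,0,0],[0,0,0],[0,0,0],[0,0,0],[0,0,0],[0,0,0]])

```text
time: 58.75
position: [0.5789, -0.2459, 0.011]
tool_rot: [-1.968, -2.447, 0.0]
ft_force: [-0.4, -1.5, -0.6]
grip_width: 0.006
grip_force: 0.6
```

Request:
send_rows(xyz=[[0.5,0,0],[1,0,0],[1.5,0,0],[2,0,0],[2.5,0,0],[3,0,0],[3.5,0,0],[4,0,0],[4,0,0],[4,0,0]], dr=[[0,0,0],[0,0,0],[0,0,0],[0,0,0],[0,0,0],[0,0,0],[0,0,0],[0,0,0],[0,0,0],[0,0,0]])

```text
time: 59.58
position: [0.5785, -0.2423, 0.0119]
tool_rot: [-1.969, -2.448, -0.0]
ft_force: [0.4, -0.5, -1.1]
grip_width: 0.007
grip_force: 0.6
```

Request:
send_rows(xyz=[[-2,0,0],[-5,0,0],[-5,0,-8],[-5,0,-20],[-5,0,-35],[-5,0,-55],[-5,0,-75],[-5,0,-95],[-5,0,-100],[-5,0,-100]], dr=[[0,0,0],[0,0,0],[0,0,0],[0,0,0],[0,0,0],[0,0,0],[0,0,0],[0,0,0],[0,0,0],[0,0,0]])

```text
time: 60.42
position: [0.5811, -0.2481, 0.115]
tool_rot: [1.966, 2.445, 0.004]
ft_force: [0.1, -0.5, 0.3]
grip_width: 0.007
grip_force: 0.0
```

```bash
python3 - <<'E'
from h import *
c=cov(.082,0); go([(*c,.11,102.4)])
E
```

```text
now [ 0.5811 -0.2481  0.115 ] tilt z [ 0.005 -0.001 -1.   ] w 0.6 gf 0.0 t 60.4 q7 0.86
yaw 12.4 -> -77.6  xyz [118.9  80.7   5.2]  dr [ 0.005 -0.002  1.571]
```

Request:
send_rows(xyz=[[6,4,0],[18,12,0],[32,22,0],[46,31,0],[60,41,0],[74,50,0],[88,60,0],[102,69,0],[114,77,0],[119,81,0]], dr=[[0,0,0.06],[0,0,0.14],[0,0,0.23],[0,0,0.32],[0,0,0.41],[0,0,0.5],[0,0,0.59],[0,0,0.68],[0,0,0.75],[0,0,0.8]])

```text
time: 61.25
position: [0.6334, -0.1103, 0.1106]
tool_rot: [-2.765, -1.487, 0.001]
ft_force: [-0.4, 0.4, 0.1]
grip_width: 0.003
grip_force: 0.0
```

Request:
send_rows(xyz=[[0,0,0],[0,0,0],[0,0,0],[0,0,0],[0,0,0],[0,0,0],[0,0,0],[0,0,0],[0,0,0],[0,0,0]], dr=[[0,0,0.06],[0,0,0.15],[0,0,0.25],[0,0,0.35],[0,0,0.45],[0,0,0.55],[0,0,0.65],[0,0,0.73],[0,0,0.77],[0,0,0.77]])

```text
time: 62.08
position: [0.6325, -0.1135, 0.1108]
tool_rot: [-3.123, -0.338, 0.003]
ft_force: [0.1, 0.0, -0.5]
grip_width: 0.004
grip_force: 0.0
```

```bash
python3 chk.py; python3 - <<'E'
from h import *
c=cov(.082,0); go([(*c,.065,102.4)])
E
```

```text
now [ 0.6325 -0.1135  0.1108] tilt z [-0.002 -0.    -1.   ] w 0.4 gf 0.0 t 62.1 q7 -0.78
pred px nx py ny [[246.4, 170.8], [284.7, 178.3], [254.7, 188.0], [274.8, 162.3]]
[25 39 12  7 44] [245.5 171.7]
[63 45 12  8 49] [283.5 177.9]
[35 56 12  9 75] [255.6 189.9]
top 68 [  97.  -181.6]
top 18 [70.5 -8.8]
top 18 [ -1.4 -97. ]
top 126 [-78.8   3.5]
now [ 0.6327 -0.1136  0.1112] tilt z [-0.001  0.    -1.   ] w 0.8 gf 0.0 t 62.2 q7 -0.78
yaw -77.5 -> -77.6  xyz [ 1.6  1.4 46.2]  dr [-0.     0.001  0.002]
```

Request:
send_rows(xyz=[[1.5,1,5],[1.5,1,14],[1.5,1,24],[1.5,1,34],[1.5,1,42],[1.5,1,50],[1.5,1,56],[1.5,1,62],[1.5,1,66],[1.5,1,70]], dr=[[0,0,0],[0,0,0],[0,0,0],[0,0,0],[0,0,0],[0,0,0],[0,0,0],[0,0,0],[0,0,0],[0,0,0]])

```text
time: 63.02
position: [0.6349, -0.1145, 0.0415]
tool_rot: [3.123, 0.34, 0.0]
ft_force: [1.3, 0.1, -0.9]
grip_width: 0.005
grip_force: 0.0
```

Request:
send_rows(xyz=[[0,0,4],[0,0,8],[0,0,11],[0,0,14],[0,0,17],[0,0,20],[0,0,23],[0,0,26],[0,0,29],[0,0,31]], dr=[[0,0,0],[0,0,0],[0,0,0],[0,0,0],[0,0,0],[0,0,0],[0,0,0],[0,0,0],[0,0,0],[0,0,0]])

```text
time: 63.85
position: [0.6343, -0.1143, 0.01]
tool_rot: [-3.123, -0.34, 0.002]
ft_force: [1.3, 0.4, 0.5]
grip_width: 0.007
grip_force: 0.6
```

Request:
send_rows(xyz=[[-0.5,0,0],[-1,0,0],[-1.5,0,0],[-2,0,0],[-2.5,0,0],[-3,0,0],[-3.5,0,0],[-4,0,0],[-4,0,0],[-4,0,0]], dr=[[0,0,0],[0,0,0],[0,0,0],[0,0,0],[0,0,0],[0,0,0],[0,0,0],[0,0,0],[0,0,0],[0,0,0]])

```text
time: 64.68
position: [0.6308, -0.1153, 0.0109]
tool_rot: [-3.123, -0.34, 0.0]
ft_force: [0.6, 0.1, -0.6]
grip_width: 0.006
grip_force: 0.6
```

Request:
send_rows(xyz=[[2,0,0],[5,0,0],[5,0,-8],[5,0,-20],[5,0,-35],[5,0,-55],[5,0,-75],[5,0,-95],[5,0,-100],[5,0,-100]], dr=[[0,0,0],[0,0,0],[0,0,0],[0,0,0],[0,0,0],[0,0,0],[0,0,0],[0,0,0],[0,0,0],[0,0,0]])

```text
time: 65.52
position: [0.6372, -0.115, 0.1139]
tool_rot: [3.122, 0.339, 0.007]
ft_force: [-0.2, -0.5, -0.1]
grip_width: 0.004
grip_force: 0.0
```

```bash
python3 chk.py; python3 - <<'E'
from h import *
c=cov(-.082,0); go([(*c,.11,102.4)])
E
```

```text
now [ 0.6372 -0.115   0.1139] tilt z [ 0.005 -0.    -1.   ] w 0.3 gf 0.0 t 65.5 q7 -0.78
pred px nx py ny [[246.4, 170.8], [284.7, 178.3], [254.7, 188.0], [274.8, 162.3]]
[63 45 12  7 49] [283.8 177.8]
[35 55 12 10 76] [255.2 189.8]
top 68 [  96.6 -181.5]
top 13 [66.7 -6.2]
top 17 [ -0.2 -97. ]
top 122 [-79.9   3.7]
now [ 0.6356 -0.114   0.1109] tilt z [ 0.     0.001 -1.   ] w 0.6 gf 0.0 t 65.6 q7 -0.78
yaw -77.6 -> -77.6  xyz [-165.2    0.3    0.8]  dr [-0.001 -0.     0.   ]
```

Request:
send_rows(xyz=[[-8,0,0],[-24,0,0],[-42,0,0],[-62,0,0],[-82,0,0],[-102,0,0],[-122,0,0],[-142,0,0],[-157,0,0],[-165,0,0]], dr=[[0,0,0],[0,0,0],[0,0,0],[0,0,0],[0,0,0],[0,0,0],[0,0,0],[0,0,0],[0,0,0],[0,0,0]])

```text
time: 66.45
position: [0.4711, -0.1499, 0.1092]
tool_rot: [-3.121, -0.338, 0.005]
ft_force: [-0.3, 0.2, 0.2]
grip_width: 0.007
grip_force: 0.0
```

Request:
send_rows(xyz=[[0,0,0],[0,0,0],[0,0,0],[0,0,5],[0,0,12],[0,0,20],[0,0,28],[0,0,36],[0,0,40],[0,0,40]], dr=[[0,0,0],[0,0,0],[0,0,0],[0,0,0],[0,0,0],[0,0,0],[0,0,0],[0,0,0],[0,0,0],[0,0,0]])

```text
time: 67.28
position: [0.4736, -0.1498, 0.0695]
tool_rot: [3.123, 0.339, -0.004]
ft_force: [-1.1, 0.5, -1.1]
grip_width: 0.006
grip_force: 0.0
```

```bash
python3 - <<'E'
from h import *
c=cov(-.082,.002); go([(*c,.010,102.4)])
E
```

```text
now [ 0.4736 -0.1498  0.0695] tilt z [-0.003 -0.001 -1.   ] w 0.5 gf 0.0 t 67.3 q7 -0.88
yaw -77.6 -> -77.6  xyz [ 0.9 -1.9 59.5]  dr [ 0.     0.003 -0.   ]
```

Request:
send_rows(xyz=[[0.5,-1,6],[0.5,-1,13],[0.5,-1,19],[0.5,-1,24],[0.5,-1,28],[0.5,-1,31],[0.5,-1,34],[0.5,-1,37],[0.5,-1,40],[0.5,-1,42]], dr=[[0,0,0],[0,0,0],[0,0,0],[0,0,0],[0,0,0],[0,0,0],[0,0,0],[0,0,0],[0,0,0],[0,0,0]])

```text
time: 68.12
position: [0.474, -0.1492, 0.029]
tool_rot: [-3.123, -0.339, 0.003]
ft_force: [-4.1, -1.2, 3.4]
grip_width: 0.003
grip_force: 2.5
```

Request:
send_rows(xyz=[[0,0,2],[0,0,4],[0,0,6],[0,0,8],[0,0,10],[0,0,12],[0,0,14],[0,0,16],[0,0,17],[0,0,17]], dr=[[0,0,0],[0,0,0],[0,0,0],[0,0,0],[0,0,0],[0,0,0],[0,0,0],[0,0,0],[0,0,0],[0,0,0]])

```text
time: 68.95
position: [0.4749, -0.1485, 0.0116]
tool_rot: [3.123, 0.34, 0.0]
ft_force: [-1.2, -0.3, -1.2]
grip_width: 0.005
grip_force: 0.9
```

Request:
send_rows(xyz=[[0.5,0,0],[1,0,0],[1.5,0,0],[2,0,0],[2.5,0,0],[3,0,0],[3.5,0,0],[4,0,0],[4,0,0],[4,0,0]], dr=[[0,0,0],[0,0,0],[0,0,0],[0,0,0],[0,0,0],[0,0,0],[0,0,0],[0,0,0],[0,0,0],[0,0,0]])

```text
time: 69.78
position: [0.4787, -0.1477, 0.0118]
tool_rot: [-3.123, -0.34, 0.0]
ft_force: [-2.0, -0.5, -0.3]
grip_width: 0.006
grip_force: 1.0
```

Request:
send_rows(xyz=[[-2,0,0],[-5,0,0],[-5,0,-8],[-5,0,-20],[-5,0,-35],[-5,0,-55],[-5,0,-75],[-5,0,-95],[-5,0,-115],[-5,0,-130]], dr=[[0,0,0],[0,0,0],[0,0,0],[0,0,0],[0,0,0],[0,0,0],[0,0,0],[0,0,0],[0,0,0],[0,0,0]])

```text
time: 70.62
position: [0.4749, -0.1495, 0.1441]
tool_rot: [-3.123, -0.338, -0.005]
ft_force: [1.0, 0.7, 1.4]
grip_width: 0.003
grip_force: 0.0
```

Request:
send_rows(xyz=[[0,-10,-10],[0,-30,-20],[0,-60,-30],[0,-90,-30],[0,-120,-30],[0,-150,-30],[0,-180,-30],[0,-205,-30],[0,-220,-30],[0,-230,-30]], dr=[[0,0,0],[0,0,0],[0,0,0],[0,0,0],[0,0,0],[0,0,0],[0,0,0],[0,0,0],[0,0,0],[0,0,0]])

```text
time: 71.45
position: [0.4244, 0.0776, 0.1725]
tool_rot: [-3.122, -0.343, -0.002]
ft_force: [-0.1, -0.7, 0.4]
grip_width: 0.007
grip_force: 0.0
```

```bash
python3 chk.py; python3 - <<'E'
from h import *
def P(x,y,z): return [*cov(x,y),z]
for n,X in (('nx',(-.0685,0)),('py',(0,.1025))):
    print(n,'folded',(proj('side',[P(*X,.046),P(*X,.016)])+[1.2,.3]).round(1).tolist())
a=cv2.imread('pics/raw_chk.png')[135:205,225:305]; b=cv2.imread('pics/raw_chkt.png')[160:230,240:320]
cv2.imwrite('pics/fin.png',cv2.resize(np.hstack([a,b]),None,fx=5,fy=5,interpolation=cv2.INTER_CUBIC))
E
```

```text
now [0.4244 0.0776 0.1725] tilt z [ 0.001  0.001 -1.   ] w 0.6 gf 0.0 t 71.5 q7 -1.73
pred px nx py ny [[246.4, 170.8], [284.7, 178.3], [254.7, 188.0], [274.8, 162.3]]
[62 45  5 13 41] [279.  181.2]
[34 56 12  9 74] [254.7 189.8]
top 66 [  97.  -181.7]
top 20 [71.1  4. ]
top 21 [  4.1 -97.4]
top 22 [  1.9 104.6]
top 26 [-63.3   2.6]
nx folded [[281.4, 178.4], [281.1, 185.0]]
py folded [[255.8, 187.1], [255.7, 193.9]]
```

View pics/fin.png

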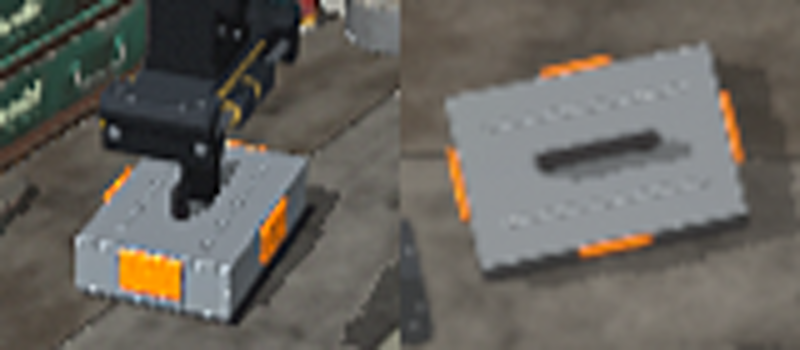

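The final view shows all four clips flat against the cover's sides, the cover square over the tray, and the gripper clear. Handing in.

```bash
python3 -c "
from bench import *
print(close_job())"
```

```text
the job is handed in; nothing more can be done
None
```

The job is handed in at about 71 s with no verdict returned: the three plates present (long, notch, green corner; no red one found) lie in the tray, the cover looks fully down, all four clips look folded flat, and I never touched the tape measure, pot, pliers or turquoise look-alike.

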